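Stow two gauze packets in a two-bay cabinet with a sliding hood

ROBOT

A 6-joint arm with a two-finger parallel gripper is mounted at the origin on a cart in front of the work surface, level with it; the furniture and walls round the work are solid. World frame = base frame: x ahead of the robot, y to its left, z up, the work surface at z = 0. Lengths are in m, angles in degrees, forces in N, time in s.
With the tool pointing down it reaches from about 0.25 to 0.725 m from the base axis. Payload 9.7 kg.
Tool frame: the origin (TCP) lies on the centre line of the jaws, within the pads' length; the fingertips stand 19 mm ahead of it and the grasp point (between the pads) is the TCP; z points along the fingers, y is the direction in which the jaws open and shut (so a half turn about z gives the same grasp; the last joint's range is limited). The gripper opens to 85 mm and grips with 20 to 120 N. Pads are 22 mm wide; open, the fingers measure 114 mm over their backs; the gripper's body (76 mm by 85 mm) begins 54 mm behind the grasp point. The pads swing forward as they close: fully open they stand 13 mm farther back than shut.
Start: joints at [0, 4.979, 10.078, 95.1, 0, 90], TCP at [0.55, -0, 0.25] pointing down, gripper open.
Joint ranges: [-179.16, 179.16], [-48.56, 103.87], [-65.8, 70.77], [-126.05, 130.52], [-82.76, 87.17], [-180, 180]. Speed limits (degrees/s): [127.2, 127.2, 147.25, 180, 180, 180].

INTERFACE

Orientations are given as [roll, pitch, yaw] about the fixed x, y, z axes, in that order (R = Rz(yaw) Ry(pitch) Rx(roll)).
In Python, from workcell import bot gives the robot as it stands.
- The arm moves only by the tool servo_tool, never from a script. Its argument "motion" is a list that holds one entry, the list of rows, each a list of 6 numbers: the shift along the tool's x, y, z in mm, then the turn, a rotation vector about the tool's x, y, z in rad. A call has 1 to 5 rows; each row shifts and turns the commanded pose from where the row before left it, along the tool's axes as they then stand; what a row does not reach is not made up. A row lasts 1/10 s, in which the tool goes at most 50 mm and 8.59 degrees, less where a joint would pass 70% of its speed; a pose out of reach is approached as far as the arm can. A call is refused whole if a number of a shift passes 50 or a number of a turn 0.15, either way. A call with a gripper value outside its range is refused whole. "gripper" is the finger opening in mm, from 0 to 85.4, set as the call begins (left out, the last holds). The fingers move at their own pace and stop on an object; "newtons" is the grip in N (left out, the last holds). Time passes only in rows, so rows that do not move let the fingers close. It gives the time, the measured TCP pose, the force and the opening at its end, in the units of the state.
- bot.get_obs(): the state, without advancing time (a new reading comes with each control period).
- bot.camera(name): name is "scene" or "side" or "wrist"; returns a dict with "color" (384x512x3 uint8, red, green, blue), "fx", "fy", "cx", "cy" (pixels), "R" (3x3) and "t" (3): a world point X has camera coordinates R X + t. Camera axes: x right, y down, z forward; pixel columns grow to the right and rows downward; lengths in m; the calibration is good to about 2 mm. A picture is of the moment at which its call begins. There is no depth.
- bot.job_done(): hands the job in, once; it reports no verdict.
Trained networks look in a picture, given as the dict that the camera call returned (one of the last four; its "shot" number tells which), for a name from the list of things; names that differ only in an ending like _2 or _b are one class to them, and where a whole thing is asked for, a point or a joint stands for the part that bears it (a point fixed in the world has none). Each returns a list of dicts, best first, with "confidence" (0 to 1); they miss things now and then, are a little off and sometimes report something else, mostly with a low value. They report only what shows in the picture. A call takes as long as a camera call.
- bot.look_for(picture, label): "rect" ([left, top, width, height] in pixels, round what is visible of it).
The state is a dict: "time": time; "q": joint angles; "qd": joint speeds; "joint_efforts": joint torques, N m; "ee_pos": TCP position; "tcp_rot": TCP orientation; "wrist_force": force on the tool from outside, world axes, zero at the start; "torque": the same for the moment, N m; "opening": finger opening in m.
Only numpy, scipy, OpenCV 4.12 (cv2) and the standard library are available. Lean on these libraries where they do the work, as an engineer would, in place of code of your own. Each camera call takes 0.05 s, during which the arm holds its last target.

TASK

Put the two gauze packets away in the low grey cabinet, one in each bay: slide each one flat along the counter without lifting it, narrow end first, until it lies against the bay's back wall. The blue sliding hood covers one bay at a time, so once the first packet is in, slide the hood over it to uncover the other bay, and finish with the hood fully at either end of its travel. Do not disturb the roll of tape, the alcohol bottle, the paste tube or the thermometer.

Things in the scene. Friction and masses are not known exactly. Their poses are not given: they have to be found in the camera images.
- cabinet: Low grey two-bay cabinet fixed on the counter, 168 wide (y) x 130 deep (x) x 36 mm high (44 at the rail on top). Origin: centre of its underside; x points from its open front to its back, y to its left seen from the front. No floor. Bays centred at y = +41 (left) and -41 mm (right), 74 mm wide; walls and 8 mm divider start at x = -58, back wall's inner face at x = +59 mm.
- left_bay (a point): Point on the counter in the left bay where a packet's centre lies when fully home against the back wall (cabinet frame x = 17.5, y = +41 mm). Axes as the cabinet's. The roof (underside z = 32 mm, top 36 mm) starts only at x = -12 mm in the cabinet frame: from x = -58 to -12 mm an uncovered bay is open from above, so a fingertip can follow a packet in.
- right_bay (a point): The same home point in the right bay (cabinet frame x = 17.5, y = -41 mm).
- hood (a joint): Position (m) of the blue sliding hood along the cabinet's +y: 0 = fully right, covering the right bay; 0.082 = fully left, covering the left bay; in between it blocks both. It stays where left; sliding takes 1 to 2 N. It has a front panel 84 mm wide (cabinet frame x = -69 to -63 mm, z = 4 to 41 mm) and a top plate (z = 37 to 41 mm) reaching back over the roof.
- hood_grip (a point): Middle of the top edge of the black upright grip fin on the hood: 12 mm thick along the cabinet's y, 40 mm long along its x, rising from 45 to 71 mm above the counter, centred on the hood at cabinet-frame x = -30 mm. It can be pinched from above or pushed from either side.
- left_pack: White sterile gauze packet, flat, rigid, 60 x 84 x 12 mm, about 40 g; it starts in front of the cabinet, to the left. Origin: centre of its underside; its y axis runs along its 84 mm length (a half turn makes no difference), z up.
- right_pack: A second, identical gauze packet, which starts in front of the cabinet, to the right. Same frame. Either packet may go in either bay.
- tape_roll: Bystander: roll of tape with a blue core, 44 mm diameter, 19 mm high, in front of the packets between the two. Origin: centre of its underside.
- alcohol: Bystander: small white bottle with a blue cap, 41 mm diameter, 92 mm high, on the right of the cabinet. Origin: centre of its underside.
- paste: Bystander: aluminium tube of paste with a blue cap, 40 x 124 x 24 mm, lying on the left of the cabinet. Origin: its underside, near the middle; its y axis runs along it.
- thermometer: Bystander: white thermometer, 18 x 122 x 13 mm, lying at the front left. Origin: centre of its underside; its y axis runs along it.

How it is judged (in metres and radians):
On the way, in this order (a step that is already met when the one before it is completed fails the run):
1. one packet is fully home in a bay while the hood is clear of that bay (((((x of left_pack in the frame of left_bay between -0.01 and 0.01 m and y of left_pack in the frame of left_bay between -0.014 and 0.014 m and height (world z) of left_pack below 0.012 m and angle between left_pack's own z axis and vertical below 0.15 rad) or (x of right_pack in the frame of left_bay between -0.01 and 0.01 m and y of right_pack in the frame of left_bay between -0.014 and 0.014 m and height (world z) of right_pack below 0.012 m and angle between right_pack's own z axis and vertical below 0.15 rad)) and value of joint hood below 0.03 m) or (((x of left_pack in the frame of right_bay between -0.01 and 0.01 m and y of left_pack in the frame of right_bay between -0.014 and 0.014 m and height (world z) of left_pack below 0.012 m and angle between left_pack's own z axis and vertical below 0.15 rad) or (x of right_pack in the frame of right_bay between -0.01 and 0.01 m and y of right_pack in the frame of right_bay between -0.014 and 0.014 m and height (world z) of right_pack below 0.012 m and angle between right_pack's own z axis and vertical below 0.15 rad)) and value of joint hood above 0.052 m))), for 0.2 s.
2. the hood has been slid fully over the filled bay (((((x of left_pack in the frame of left_bay between -0.01 and 0.01 m and y of left_pack in the frame of left_bay between -0.014 and 0.014 m and height (world z) of left_pack below 0.012 m and angle between left_pack's own z axis and vertical below 0.15 rad) or (x of right_pack in the frame of left_bay between -0.01 and 0.01 m and y of right_pack in the frame of left_bay between -0.014 and 0.014 m and height (world z) of right_pack below 0.012 m and angle between right_pack's own z axis and vertical below 0.15 rad)) and value of joint hood above 0.076 m) or (((x of left_pack in the frame of right_bay between -0.01 and 0.01 m and y of left_pack in the frame of right_bay between -0.014 and 0.014 m and height (world z) of left_pack below 0.012 m and angle between left_pack's own z axis and vertical below 0.15 rad) or (x of right_pack in the frame of right_bay between -0.01 and 0.01 m and y of right_pack in the frame of right_bay between -0.014 and 0.014 m and height (world z) of right_pack below 0.012 m and angle between right_pack's own z axis and vertical below 0.15 rad)) and value of joint hood below 0.006 m))), for 0.2 s.
At the end, for the whole second after the job is handed in: One packet lies flat in each bay, its centre within 10 mm of the fully-home point in depth (14 mm sideways), at rest, and the hood stands within 6 mm of either end of its travel ((((x of left_pack in the frame of left_bay between -0.01 and 0.01 m and y of left_pack in the frame of left_bay between -0.014 and 0.014 m and height (world z) of left_pack below 0.012 m and angle between left_pack's own z axis and vertical below 0.15 rad) and (x of right_pack in the frame of right_bay between -0.01 and 0.01 m and y of right_pack in the frame of right_bay between -0.014 and 0.014 m and height (world z) of right_pack below 0.012 m and angle between right_pack's own z axis and vertical below 0.15 rad)) or ((x of right_pack in the frame of left_bay between -0.01 and 0.01 m and y of right_pack in the frame of left_bay between -0.014 and 0.014 m and height (world z) of right_pack below 0.012 m and angle between right_pack's own z axis and vertical below 0.15 rad) and (x of left_pack in the frame of right_bay between -0.01 and 0.01 m and y of left_pack in the frame of right_bay between -0.014 and 0.014 m and height (world z) of left_pack below 0.012 m and angle between left_pack's own z axis and vertical below 0.15 rad))) and (value of joint hood above 0.076 m or value of joint hood below 0.006 m) and linear speed of each of left_pack, right_pack below 0.02 m/s); the robot touches nothing.
It fails at once if a packet is lifted more than 15 mm off the counter or tilted more than 0.5 rad ((height (world z) of left_pack above 0.015 m or angle between left_pack's own z axis and vertical above 0.5 rad) or (height (world z) of right_pack above 0.015 m or angle between right_pack's own z axis and vertical above 0.5 rad)).
It fails at once if the roll of tape is moved more than 25 mm or knocked over (distance of tape_roll from where it was at the start of the episode above 0.025 m or angle between tape_roll's own z axis and vertical above 0.6 rad).
It fails at once if the alcohol bottle is moved more than 25 mm or knocked over (distance of alcohol from where it was at the start of the episode above 0.025 m or angle between alcohol's own z axis and vertical above 0.6 rad).
It fails at once if the paste tube is moved more than 25 mm or knocked over (distance of paste from where it was at the start of the episode above 0.025 m or angle between paste's own z axis and vertical above 0.6 rad).
It fails at once if the thermometer is moved more than 25 mm or knocked over (distance of thermometer from where it was at the start of the episode above 0.025 m or angle between thermometer's own z axis and vertical above 0.6 rad).
It also fails if it takes over 67 s, if anything falls off the work surface, if the arm or the gripper's body presses on something with over 40 N, if the wrist force passes 120 N, or if a joint passes its speed limit or range.

## Working session

There is one attempt and no reset: what is moved stays moved. The work goes in short steps, Python scripts to look and compute and a tool call to move; the robot and the scene stay as the last step left them, time stands still between calls to the robot, and variables do not carry over. Pictures are saved under pics/ and viewed, and the job is handed in when it is done.

Besides the shell and the picture viewer there is one more tool, called as a command line: name --argument value ..., lists and objects as JSON in quotes. servo_tool: Moves the arm, as the interface text tells. Its arguments: {"type":"object","properties":{"motion":{"type":"array","items":{"type":"array","items":{"type":"array","items":{"type":"number"}}}},"gripper":{"type":"number"},"newtons":{"type":"number"}},"required":["motion"]}

```bash
mkdir -p pics; ls; cat > h.py <<'E'
import numpy as np, cv2
from workcell import bot
def save(p,name): cv2.imwrite('pics/'+name+'.png',cv2.cvtColor(p['color'],cv2.COLOR_RGB2BGR))
def proj(p,X):
    c=np.array(p['R'])@np.array(X,float)+np.array(p['t']); return np.array([p['fx']*c[0]/c[2]+p['cx'],p['fy']*c[1]/c[2]+p['cy']])
def ray(p,u,v,z=0.):
    R=np.array(p['R']);t=np.array(p['t']);C=-R.T@t
    d=R.T@np.array([(u-p['cx'])/p['fx'],(v-p['cy'])/p['fy'],1]); s=(z-C[2])/d[2]; return C+s*d
E
python3 - <<'E'
from h import *
print(bot.get_obs())
for n in ['scene','side','wrist']:
    p=bot.camera(n); save(p,n+'0'); print(n,p['shot'],-np.array(p['R']).T@np.array(p['t']))
    for l in ['cabinet','hood','left_pack','tape_roll','alcohol','paste','thermometer','hood_grip']:
        print(l,[(np.round(d['rect']).tolist(),round(d['confidence'],2)) for d in bot.look_for(p,l)][:3])
E
```

```text
pics
{'time': 0.0, 'q': array([-2.85436036e-04,  5.00942600e+00,  1.00335459e+01,  9.50990618e+01,
        1.83912148e-05,  9.00004917e+01]), 'qd': array([-0.04566851, -0.05756286,  0.05868564, -0.11097443,  0.03092912,
        0.03976572]), 'joint_efforts': array([ 7.68234549e-04, -5.20392072e+01,  4.64802504e+01,  1.63646933e-02,
        2.23589603e-05, -6.77332673e-05]), 'ee_pos': array([ 5.49791579e-01, -2.65356832e-06,  2.49590980e-01]), 'tcp_rot': array([-1.79925058e+02, -1.77480417e-05,  8.99992228e+01]), 'wrist_force': array([0.21575974, 0.56612787, 0.61054506]), 'torque': array([ 0.01435321,  0.00827965, -0.03095088]), 'opening': 0.08519626924423536}
scene 1 [ 0.16840624 -0.40088149  0.60331711]
cabinet [([244.0, 146.0, 94.0, 63.0], 0.56)]
hood [([253.0, 145.0, 52.0, 57.0], 0.61)]
left_pack [([193.0, 186.0, 38.0, 32.0], 0.55)]
tape_roll [([205.0, 247.0, 21.0, 28.0], 0.64)]
alcohol [([344.0, 169.0, 15.0, 40.0], 0.75)]
paste [([216.0, 136.0, 32.0, 38.0], 0.58)]
thermometer [([141.0, 216.0, 46.0, 22.0], 0.94)]
hood_grip [([248.0, 148.0, 56.0, 51.0], 0.69)]
side 2 [ 0.10178675 -
[... 270 characters left out ...]
, 19.0], 0.51), ([264.0, 186.0, 53.0, 42.0], 0.36)]
paste [([236.0, 189.0, 32.0, 22.0], 0.61)]
thermometer [([158.0, 236.0, 35.0, 14.0], 0.64), ([264.0, 185.0, 53.0, 44.0], 0.21)]
hood_grip [([264.0, 187.0, 52.0, 41.0], 0.83)]
wrist 3 [0.54990175 0.07843506 0.37456945]
cabinet [([296.0, 0.0, 152.0, 122.0], 0.7)]
hood [([294.0, 0.0, 135.0, 79.0], 0.86), ([294.0, 2.0, 154.0, 123.0], 0.22)]
left_pack [([172.0, 0.0, 81.0, 42.0], 0.57)]
tape_roll [([130.0, 103.0, 44.0, 39.0], 0.66), ([295.0, 0.0, 150.0, 123.0], 0.53)]
alcohol [([377.0, 154.0, 45.0, 31.0], 0.79), ([296.0, 0.0, 133.0, 79.0], 0.23)]
paste []
thermometer [([100.0, 1.0, 36.0, 58.0], 0.91)]
hood_grip [([295.0, 0.0, 135.0, 80.0], 0.62)]
```

```bash
python3 - <<'E'
import cv2
for n in ['scene','side','wrist']:
    a=cv2.imread(f'pics/{n}0.png')
    if n!='wrist': a=cv2.resize(a[120:300,120:380],None,fx=3,fy=3,interpolation=cv2.INTER_CUBIC)
    else: a=cv2.resize(a,None,fx=1.5,fy=1.5)
    cv2.imwrite(f'pics/{n}0b.png',a)
E
```

```text
(no output)
```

View pics/scene0b.png

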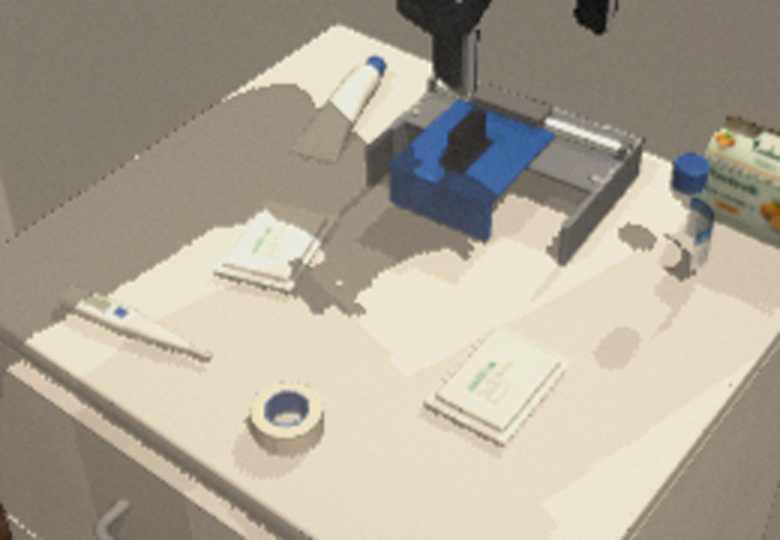

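View pics/wrist0b.png

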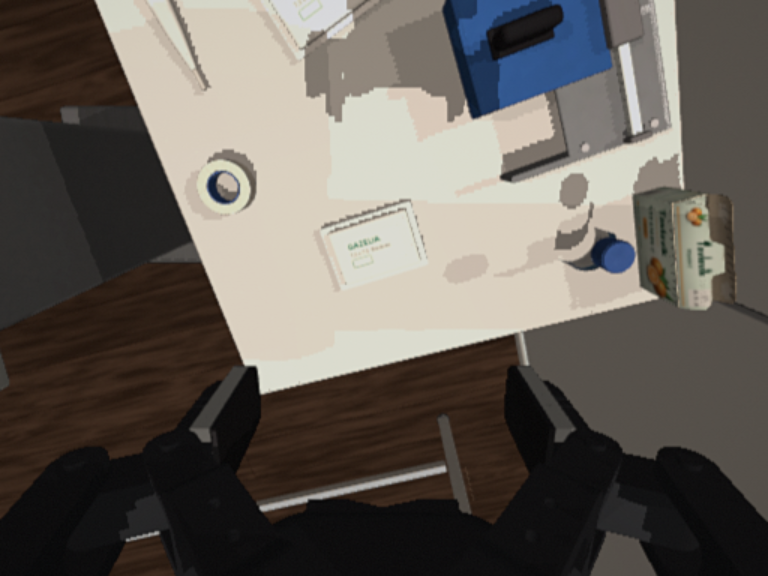

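View pics/side0b.png

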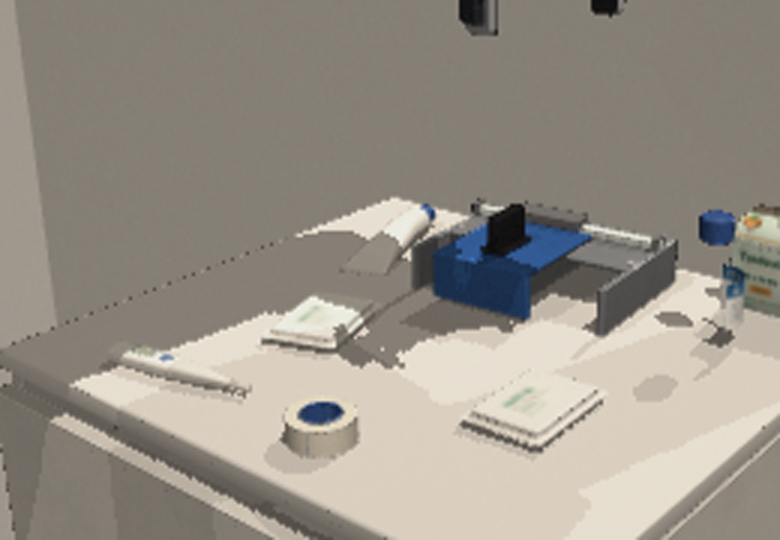

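The wrist view (1.5x) shows the hood over the left bay, so the right bay is open. The right packet is at about (375,245), the left packet is cut off at (310,20), the tape is at (225,185) and the bottle is at (610,250). Next I'll move in +y to get a full overhead view.

```bash
python3 - <<'E'
from h import *
p=bot.camera('wrist')
print(np.round(p['R'],3),p['fx'],p['cx'],p['cy'])
s=1/1.5
for n,u,v,z in [('cab right front corner',503,178,.036),('rail right',655,124,.044),('rp',320,228,.012),('rp',411,201,.012),('rp',427,260,.012),('rp',340,290,.012),('tape',225,185,.019),('alc',590,245,.05),('hoodgrip',526,30,.071),('lp corner',298,58,.012),('therm tip',207,88,0),('table corner',262,392,0),('tc2',690,292,0), ('tleft',98,0,0)]:
    print(n,np.round(ray(p,u*s,v*s,z),3))
E
```

```text
[[ 1.    -0.    -0.001]
 [ 0.    -0.952  0.305]
 [-0.001 -0.305 -0.952]] 281.7472867829967 254.63017565532414 192.04048535369077
cab right front corner [0.643 0.06  0.036]
rail right [0.749 0.098 0.044]
rp [0.496 0.017 0.012]
rp [0.574 0.04  0.012]
rp [ 0.589 -0.012  0.012]
rp [ 0.512 -0.039  0.012]
tape [0.421 0.053 0.019]
alc [0.712 0.01  0.05 ]
hoodgrip [0.64  0.152 0.071]
lp corner [0.485 0.148 0.012]
therm tip [0.408 0.128 0.   ]
table corner [ 0.428 -0.152  0.   ]
tc2 [ 0.837 -0.045  0.   ]
tleft [0.332 0.19  0.   ]
```

servo_tool --motion '[[[30, 0, 0, 0, 0, 0], [50, 0, -20, 0, 0, 0], [50, 0, -20, 0, 0, 0], [50, 0, -10, 0, 0, 0], [0, 0, 0, 0, 0, 0]]]' --gripper 0

```text
time: 1.9
ee_pos: [0.5499, 0.1769, 0.2982]
tcp_rot: [179.9, -0.1, 90.3]
wrist_force: [0.8, -0.3, -1.2]
opening: 0.0123
```

```bash
python3 - <<'E'
from h import *
p=bot.camera('wrist'); save(p,'w1'); print(bot.get_obs()['ee_pos'])
import pickle; pickle.dump({k:p[k] for k in p},open('w1.pkl','wb'))
cv2.imwrite('pics/w1b.png',cv2.resize(cv2.imread('pics/w1.png'),None,fx=1.56,fy=1.56,interpolation=cv2.INTER_CUBIC))
for l in ['cabinet','hood','left_pack','tape_roll','alcohol','paste','thermometer','hood_grip']:
        print(l,[(np.round(d['rect']).tolist(),round(d['confidence'],2)) for d in bot.look_for(p,l)][:3])
E
```

```text
[0.54989962 0.1745941  0.29748491]
cabinet [([286.0, 103.0, 114.0, 139.0], 0.67)]
hood [([286.0, 134.0, 99.0, 77.0], 0.79)]
left_pack [([190.0, 114.0, 66.0, 66.0], 0.9)]
tape_roll [([158.0, 220.0, 30.0, 29.0], 0.86)]
alcohol [([347.0, 259.0, 32.0, 36.0], 0.77), ([286.0, 134.0, 96.0, 77.0], 0.18)]
paste [([275.0, 40.0, 91.0, 69.0], 0.94)]
thermometer [([118.0, 115.0, 41.0, 73.0], 0.82)]
hood_grip [([286.0, 134.0, 95.0, 78.0], 0.76)]
```

View pics/w1b.png

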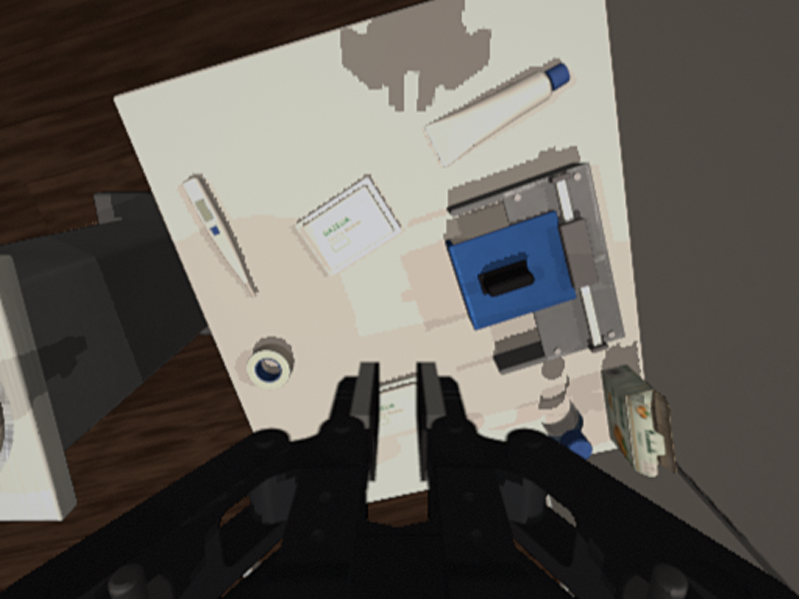

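This view (1.56x) has the hood centred at about (510,270) on the cabinet, whose corners are (450,208), (590,163), (622,335) and (497,365). The left packet is at (348,225). The hood may be part-way along its travel, so I'll measure that.

```bash
python3 - <<'E'
from h import *
import pickle; p=pickle.load(open('w1.pkl','rb'))
s=1/1.5625
for n,u,v,z in [('cabLF',450,208,.036),('cabLB',588,164,.036),('cabRB',622,335,.036),('cabRF',497,367,.036),('hoodFL',447,240,.041),('hoodFR',474,328,.041),('hoodBL',556,212,.041),('hoodBR',575,299,.041),('grip a',482,281,.071),('grip b',531,268,.071),('lp',295,226,.012),('lp',369,175,.012),('lp',401,229,.012),('lp',332,277,.012),('tape',269,366,.019),('thermtip',256,292,0),('therm2',190,178,0.01),('paste',427,130,0.01),('paste',447,165,0.01),('pcap',558,76,0.012)]:
    print(n,np.round(ray(p,u*s,v*s,z)*1000,0))
for n in ['scene','side','w1']:
    a=cv2.imread(f'pics/{n}0.png') if n!='w1' else cv2.imread('pics/w1.png')
    a={'scene':a[130:220,235:350],'side':a[175:235,250:350],'w1':a[90:250,270:420]}[n]
    cv2.imwrite(f'pics/{n}z.png',cv2.resize(a,None,fx=5,fy=5,interpolation=cv2.INTER_CUBIC)[:600,:800])
E
```

```text
cabLF [595. 216.  36.]
cabLB [709. 253.  36.]
cabRB [762.  98.  36.]
cabRF [646.  65.  36.]
hoodFL [592. 189.  41.]
hoodFR [621. 107.  41.]
hoodBL [685. 213.  41.]
hoodBR [711. 135.  41.]
grip a [619. 160.  71.]
grip b [659. 171.  71.]
lp [454. 196.  12.]
lp [523. 242.  12.]
lp [552. 194.  12.]
lp [486. 147.  12.]
tape [420.  56.  19.]
thermtip [408. 128.   0.]
therm2 [362. 239.  10.]
paste [575. 280.  10.]
paste [593. 251.  10.]
pcap [684. 323.  12.]
```

View pics/w1z.png

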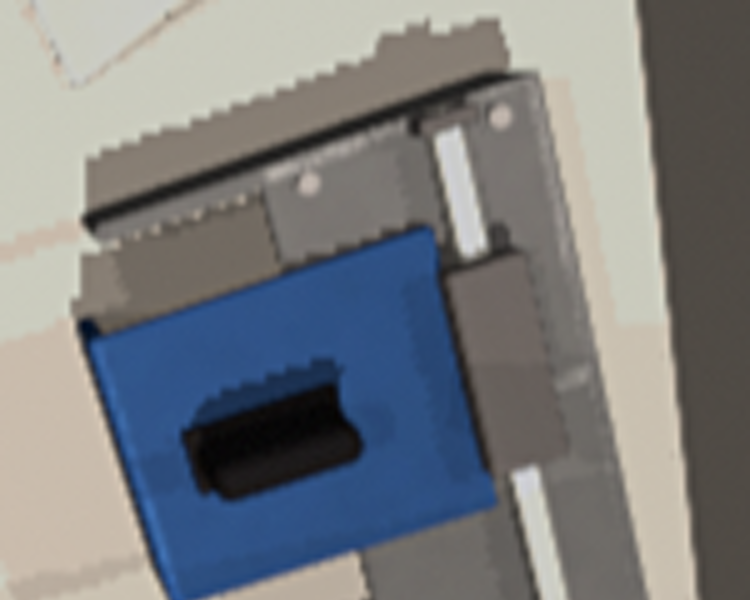

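View pics/scenez.png

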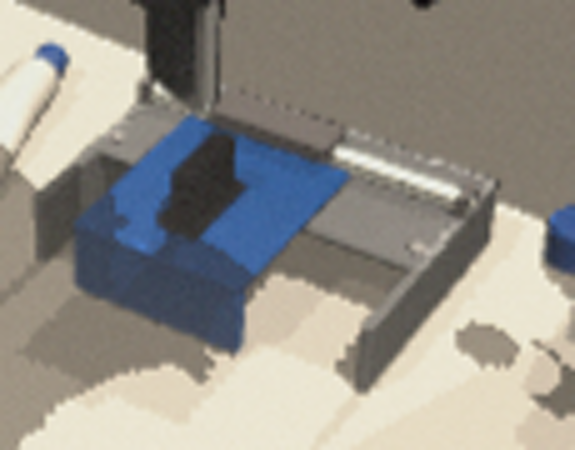

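The hood starts part-way, at about 0.06. I'll fit the poses properly.

```bash
cat > fit.py <<'E'
from h import *
import pickle
from scipy.optimize import least_squares
p=pickle.load(open('w1.pkl','rb'))
def T(q,P):
    c,s=np.cos(q[2]),np.sin(q[2]); return np.array([q[0]+c*P[0]-s*P[1],q[1]+s*P[0]+c*P[1],P[2]])
if __name__=='__main__':
    s=1/1.5625
    obs=[((-58,84,36),(450,209),0),((65,84,36),(588,163),0),((65,-84,36),(622,335),0),((-58,-84,36),(497,365),0),
     ((-69,42,41),(447,240),1),((-69,-42,41),(474,328),1),((-50,0,71),(482,281),1),((-10,0,71),(531,268),1)]
    def f(v):
        r=[]
        for P,uv,h in obs:
            P=np.array(P)/1000.; P[1]+=h*v[3]
            r+=list(proj(p,T(v,P))-np.array(uv)*s)
        return r
    o=least_squares(f,[.675,.157,.3,.02]); v=o.x
    print('cab',v[:2],np.degrees(v[2]),'hood',v[3]+.041); print(np.round(o.fun.reshape(-1,2),1))
    def pk(pts,ss,pp,g):
        h=.012
        f=lambda v:np.concatenate([proj(pp,T(v,(a*.030,b*.042,h)))-np.array(uv)*ss for (a,b),uv in pts])
        o=least_squares(f,g);print('pack',o.x[:2],np.degrees(o.x[2])-0,np.round(o.fun,1))
    # long axis=y
    pk([((1,1),(295,226)),((-1,1),(332,277)),((-1,-1),(401,229)),((1,-1),(369,175))],s,p,[.5,.195,np.radians(125-0)])
    print(np.degrees(v[2])+90)
E
python3 fit.py
```

```text
cab [0.67486826 0.15629304] 18.794972160243212 hood 0.05855139823718975
[[-1.2 -1.6]
 [ 0.8 -2.6]
 [ 1.   0.5]
 [ 0.2  5.1]
 [-1.5 -1.2]
 [-2.1 -2.7]
 [ 1.8  2.5]
 [ 0.7  1.2]]
pack [0.5040958  0.19484885] 123.60542650044513 [-1.  -0.2 -0.4  0.6  2.2  0.6 -0.7 -0.7]
108.79497216024322
```

servo_tool --motion '[[[-15, 40, 0, 0, 0, 0], [-22, 40, 0, 0, 0, 0], [0, 20, 0, 0, 0, 0], [0, 0, 20, 0, 0, 0.14], [0, 0, 20, 0, 0, 0.14]]]'

```text
time: 2.85
ee_pos: [0.6511, 0.1339, 0.2562]
tcp_rot: [180.0, -0.0, 73.5]
wrist_force: [-1.0, -0.6, -0.1]
opening: -0.0003
```

servo_tool --motion '[[[0, 0, 20, 0, 0, 0.14], [0, 0, 20, 0, 0, 0.14], [0, 0, 0, 0, 0, 0.14], [0, 0, 0, 0, 0, 0.14], [0, 0, 0, 0, 0, 0.14]]]'

```text
time: 3.35
ee_pos: [0.6499, 0.1341, 0.217]
tcp_rot: [-180.0, 0.0, 33.5]
wrist_force: [0.4, -0.2, 0.1]
opening: -0.0004
```

servo_tool --motion '[[[0, 0, 0, 0, 0, 0.14], [0, 0, 0, 0, 0, 0.14], [0, 0, 0, 0, 0, 0]]]'

```text
time: 3.65
ee_pos: [0.65, 0.1342, 0.2172]
tcp_rot: [180.0, 0.0, 17.6]
wrist_force: [0.4, 0.3, 0.0]
opening: -0.0003
```

```bash
cat > look.py <<'E'
import sys
from h import *
import pickle
o=bot.get_obs(); print(o['time'],np.round(o['ee_pos']*1000,1),np.round(o['tcp_rot'],1),np.round(o['wrist_force'],1),round(o['opening']*1000,1))
n=sys.argv[1]; c=sys.argv[2:]
for m in c:
    p=bot.camera(m); save(p,n+m); pickle.dump(dict(p),open(n+m+'.pkl','wb'))
    a=p['color'][...,::-1]
    a=cv2.resize(a,None,fx=1.5625,fy=1.5625,interpolation=cv2.INTER_CUBIC) if m=='wrist' else cv2.resize(a[120:300,120:380],None,fx=3,fy=3,interpolation=cv2.INTER_CUBIC)
    cv2.imwrite('pics/'+n+m+'b.png',a)
E
python3 look.py a wrist scene
```

```text
3.65 [650.  134.2 217.2] [180.    0.   17.6] [0.4 0.3 0. ] -0.3
```

View pics/awristb.png

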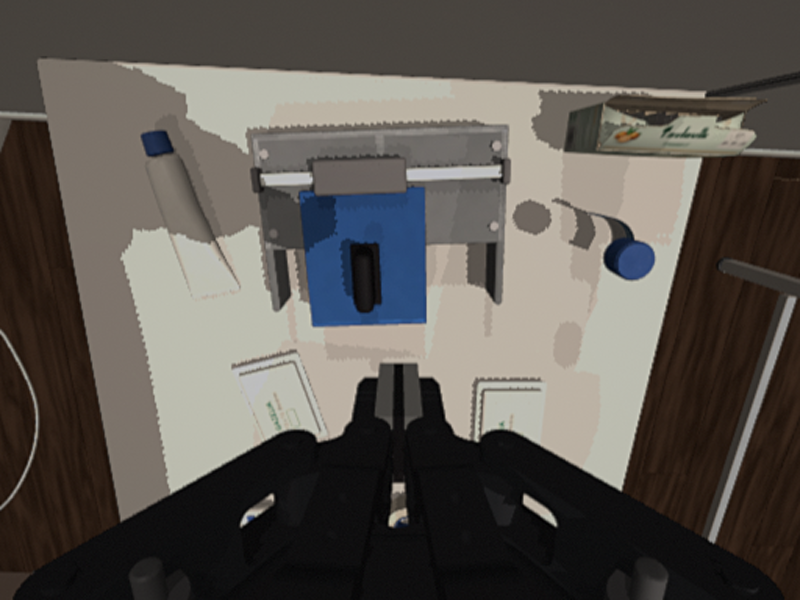

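View pics/asceneb.png

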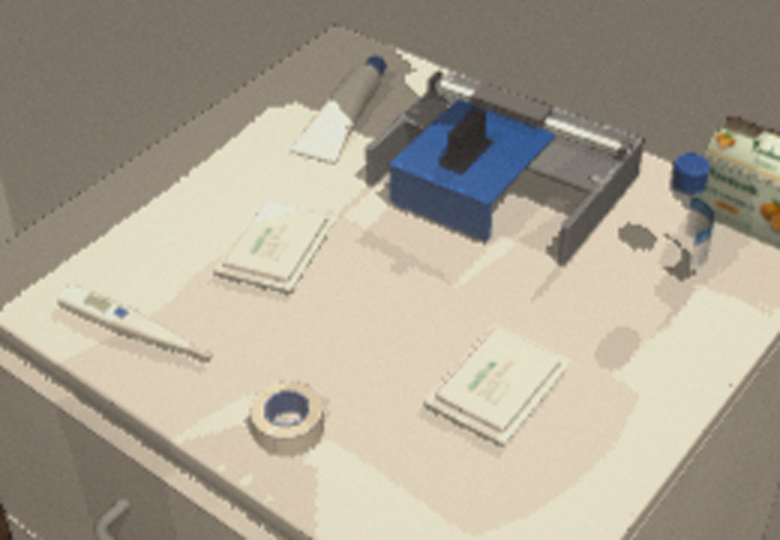

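```bash
python3 - <<'E'
import cv2
a=cv2.imread('pics/awrist.png')[70:220,150:340]
cv2.imwrite('pics/az.png',cv2.resize(a,None,fx=4,fy=4,interpolation=cv2.INTER_CUBIC))
a=cv2.imread('pics/awrist.png')[210:300,130:370]
cv2.imwrite('pics/az2.png',cv2.resize(a,None,fx=3.3,fy=3.3,interpolation=cv2.INTER_CUBIC))
E
```

```text
(no output)
```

View pics/az.png

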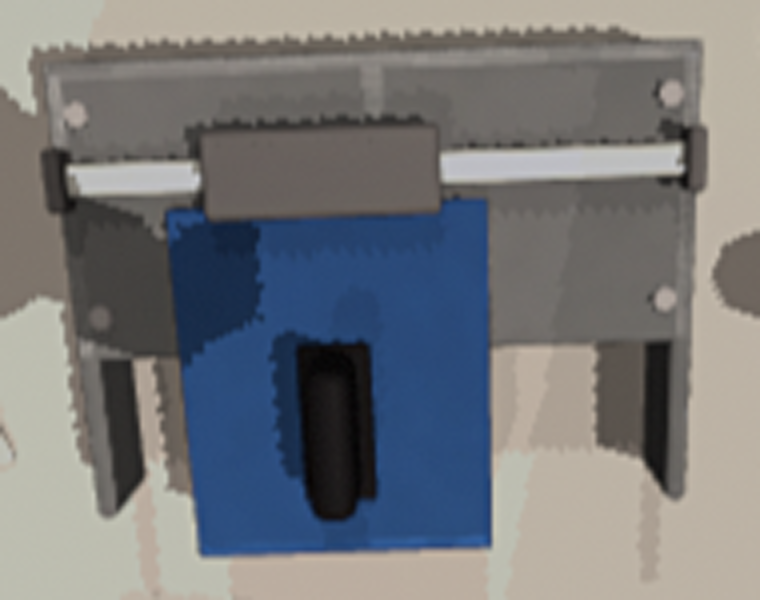

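View pics/az2.png

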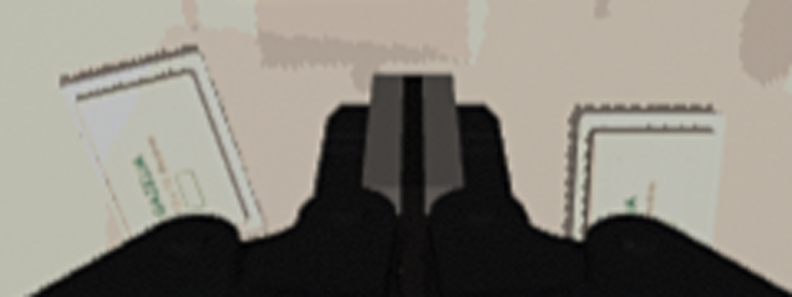

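```bash
cat > fit2.py <<'E'
from h import *
from fit import T
import pickle
from scipy.optimize import least_squares
p=pickle.load(open('awrist.pkl','rb'))
A=lambda u,v:(150+u/4-.4,70+v/4-.4)
obs=[((-58,84,36),A(100,515),0),((65,84,36),A(47,62),0),((65,-84,36),A(702,42),0),((-58,-84,36),A(686,497),0),
 ((-69,42,41),A(200,553),1),((-69,-42,41),A(491,546),1),((-50,0,71),A(332,520),1),((-10,0,71),A(330,352),1)]
def f(v):
    r=[]
    for P,uv,h in obs:
        P=np.array(P)/1000.; P[1]+=h*v[3]
        r+=list(proj(p,T(v,P))-np.array(uv))
    return r
o=least_squares(f,[.675,.157,.3,.02]); v=o.x
print('cab',v[:2],np.degrees(v[2]),'hood',v[3]+.041); print(np.round(o.fun.reshape(-1,2),1))
B=lambda u,v:(130+u/3.3-.4,210+v/3.3-.4)
for n,u,w in [('lpL',60,80),('lpR',195,47),('rpL',572,112),('rpR',722,110)]:
    print(n,*[np.round(1000*ray(p,*B(u,w),z),1) for z in (.004,.012)])
E
python3 fit2.py
```

```text
cab [0.67838931 0.15405972] 19.20785035418135 hood 0.05426953241668605
[[-0.4 -0.3]
 [-1.1 -1.8]
 [ 1.3 -1.8]
 [-0.1  0.3]
 [-0.3  0.1]
 [ 0.6 -0.1]
 [ 0.7  0.4]
 [-0.8  3.7]]
lpL [523.1 242.5   4. ] [527.8 240.5  12. ]
lpR [553.4 194.4   4. ] [557.5 193.5  12. ]
rpL [571.6  42.2   4. ] [575.3  44.9  12. ]
rpR [590.8 -15.4   4. ] [594.  -11.3  12. ]
```

servo_tool --motion '[[[0, 10, 40, 0, 0, -0.028], [0, 0, 50, 0, 0, 0], [0, 0, 40, 0, 0, 0], [0, 0, 12, 0, 0, 0], [0, 0, 0, 0, 0, 0]]]'

```text
time: 4.25
ee_pos: [0.6521, 0.1251, 0.0738]
tcp_rot: [-180.0, 0.2, 19.5]
wrist_force: [-0.2, -0.1, 0.2]
opening: 0.0003
```

servo_tool --motion '[[[0, -8, 0, 0, 0, 0], [0, -8, 0, 0, 0, 0], [0, -8, 0, 0, 0, 0], [0, -6, 0, 0, 0, 0], [0, 0, 0, 0, 0, 0]]]'

```text
time: 4.75
ee_pos: [0.643, 0.1549, 0.076]
tcp_rot: [-180.0, -0.1, 19.5]
wrist_force: [-0.1, 0.8, -0.1]
opening: -0.0001
```

```bash
python3 look.py b wrist scene
```

```text
4.75 [643.  154.9  76. ] [-1.80e+02 -1.00e-01  1.95e+01] [-0.1  0.8 -0.1] -0.1
```

View pics/bwristb.png

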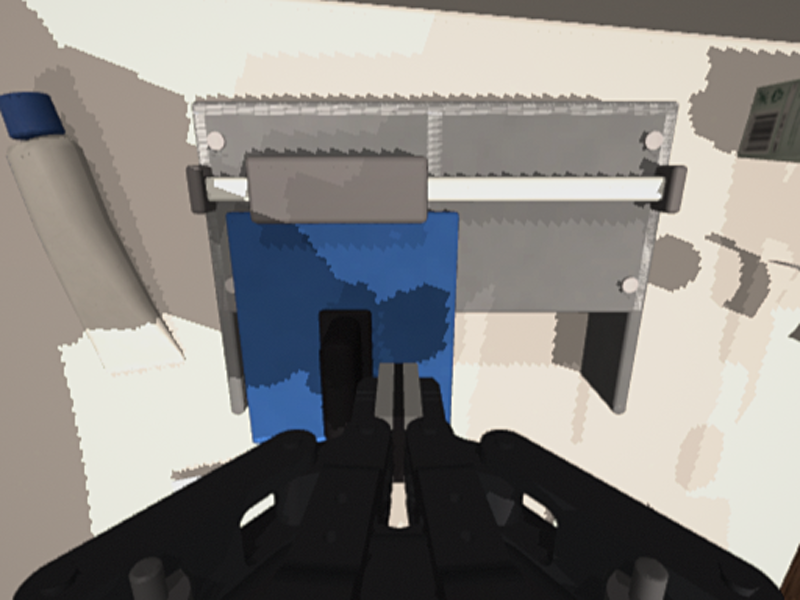

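View pics/bsceneb.png

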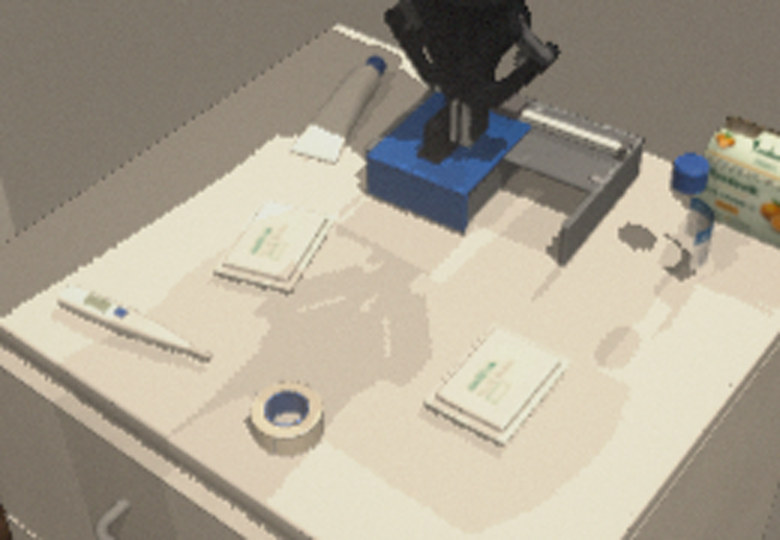

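The hood is moving left and its left edge at (228,215) is close to the cabinet's left side at (205,200). I'll push on towards the end stop.

servo_tool --motion '[[[0, -4, 0, 0, 0, 0], [0, -3, 0, 0, 0, 0], [0, -2, 0, 0, 0, 0], [0, 0, 0, 0, 0, 0]]]'

```text
time: 5.25
ee_pos: [0.64, 0.1624, 0.0752]
tcp_rot: [-180.0, 0.0, 19.4]
wrist_force: [-0.9, 0.4, 0.8]
opening: -0.0001
```

servo_tool --motion '[[[0, -2, 0, 0, 0, 0], [0, -1, 0, 0, 0, 0], [0, 0, 0, 0, 0, 0]]]'

```text
time: 5.55
ee_pos: [0.6396, 0.1634, 0.0752]
tcp_rot: [179.8, 0.0, 19.3]
wrist_force: [3.5, -8.4, -0.1]
opening: 0.0004
```

```bash
python3 look.py c wrist
```

```text
5.55 [639.6 163.4  75.2] [179.8   0.   19.3] [ 3.5 -8.4 -0.1] 0.4
```

View pics/cwristb.png

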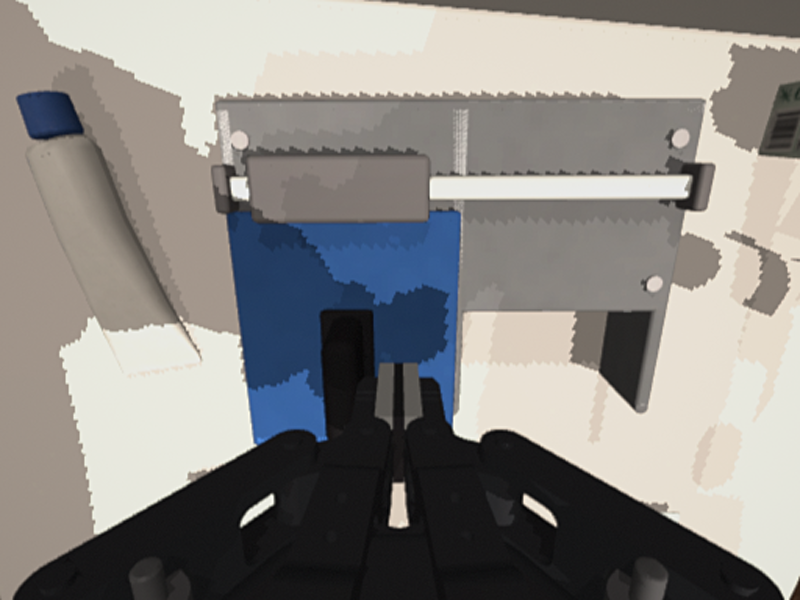

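The hood is at its left stop (8 N reaction, and the geometry puts the joint at about 0.082). The right bay is fully open, so I'll go to the right packet.

servo_tool --motion '[[[0, 8, 0, 0, 0, 0], [0, 0, -40, 0, 0, 0], [0, 0, -40, 0, 0, 0], [-40, 28, -20, 0, 0, 0], [-45, 30, 0, 0, 0, 0]]]' --gripper 85

```text
time: 6.1
ee_pos: [0.5858, 0.0801, 0.1771]
tcp_rot: [180.0, -0.3, 19.5]
wrist_force: [-0.7, -1.2, 0.6]
opening: 0.0725
```

servo_tool --motion '[[[-45, 28, 0, 0, 0, 0.016], [-45, 28, 0, 0, 0, 0], [0, 0, 0, 0, 0, 0], [0, 0, 0, 0, 0, 0]]]'

```text
time: 6.5
ee_pos: [0.5214, 0.0016, 0.1747]
tcp_rot: [180.0, -0.1, 18.4]
wrist_force: [0.2, 0.5, 0.8]
opening: 0.085
```

```bash
python3 look.py d wrist
```

```text
6.5 [521.4   1.6 174.7] [ 1.80e+02 -1.00e-01  1.84e+01] [0.2 0.5 0.8] 85.0
```

View pics/dwristb.png

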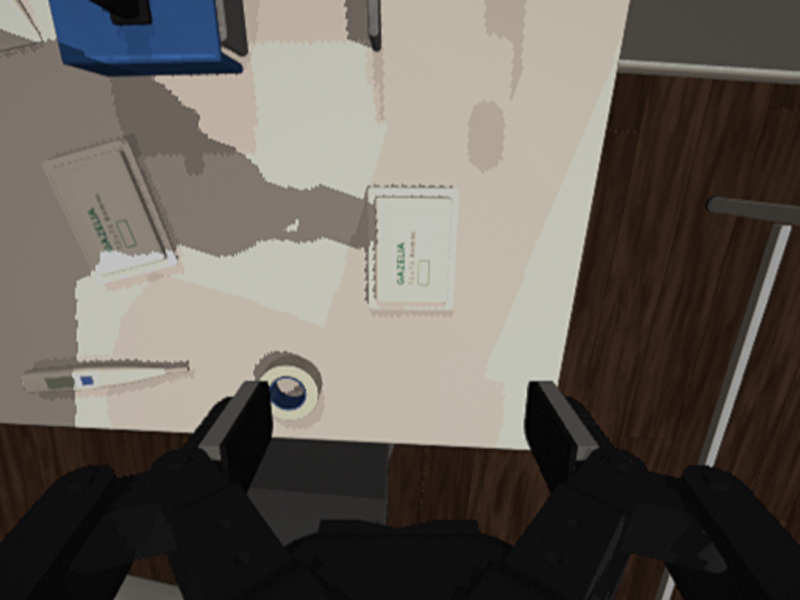

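```bash
cat > pk.py <<'E'
from h import *
from fit import T
from scipy.optimize import least_squares
import pickle
def pk(f,pts,yaw0,z=.006,s=1/1.5625):
    # pts: front-left, front-right, rear-right, rear-left in 1.5625x picture; x axis = length
    pp=pickle.load(open(f,'rb')); L=[(1,1),(1,-1),(-1,-1),(-1,1)]
    sel=[(l,q) for l,q in zip(L,pts) if q]
    c=np.mean([ray(pp,q[0]*s,q[1]*s,z)[:2] for l,q in sel],axis=0)
    F=lambda v:np.concatenate([proj(pp,T(v,(a*.042,b*.030,z)))-np.array(q)*s for (a,b),q in sel])
    o=least_squares(F,[*c,np.radians(yaw0)]);print('pack',np.round(o.x[:2]*1000,1),round(np.degrees(o.x[2]),1),np.round(o.fun,1)); return o.x
CAB=np.array([.6784,.1541]);CY=np.radians(19.2)
def tocab(xy):
    c,s=np.cos(CY),np.sin(CY);d=np.array(xy)[:2]-CAB; return np.array([c*d[0]+s*d[1],-s*d[0]+c*d[1]])*1000
def tool(xy):
    o=bot.get_obs();y=np.radians(o['tcp_rot'][2]);d=np.array(xy)[:2]-o['ee_pos'][:2];c,s=np.cos(y),np.sin(y)
    return np.array([c*d[0]+s*d[1],s*d[0]-c*d[1]])*1000
E
python3 - <<'E'
from pk import *
r=pk('dwrist.pkl',[(368,186),(458,187),(455,314),(366,311)],18)
l=pk('dwrist.pkl',[(43,162),(124,138),(178,265),(103,281)],33)
for v in (r,l):
    print(tocab(v), np.degrees(v[2]))
    g=v[:2]-.028*np.array([np.cos(v[2]),np.sin(v[2])]); print('grasp',g,tool(g))
E
```

```text
pack [541.6  -1. ] 17.6 [-0.8  0.8  1.   1.  -1.4 -1.7  1.1 -0.5]
pack [503.3 193.7] 33.1 [-1.9 -0.   1.9 -1.1  1.8 -1.  -1.8  2.6]
[-180.24046014 -101.45914143] 17.56514002340205
grasp [ 0.51485721 -0.00944081] [-10.43687272   8.87276895]
[-152.32213062   95.02144965] 33.14894224162656
grasp [0.47985814 0.17843146] [  15.84701062 -180.41558491]
```

servo_tool --motion '[[[-10, 9, 50, 0, 0, 0.012], [0, 0, 50, 0, 0, 0], [0, 0, 40, 0, 0, 0], [0, 0, 10, 0, 0, 0], [0, 0, 0, 0, 0, 0]]]' --newtons 20

```text
time: 7.05
ee_pos: [0.5149, -0.0083, 0.0249]
tcp_rot: [-179.9, 0.2, 17.9]
wrist_force: [0.0, 0.0, 0.0]
opening: 0.0849
```

```bash
python3 look.py e wrist side
```

```text
7.05 [514.9  -8.3  24.9] [-179.9    0.2   17.9] [0. 0. 0.] 84.9
```

View pics/ewristb.png

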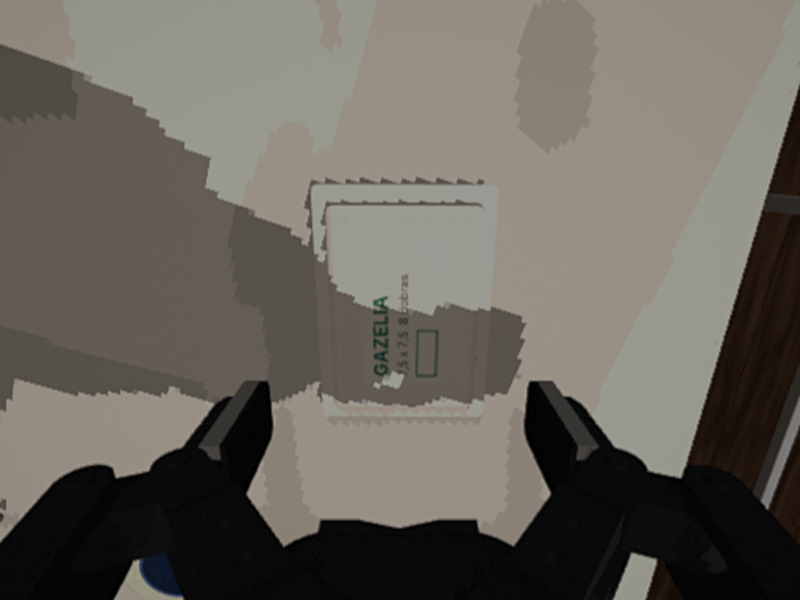

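View pics/esideb.png

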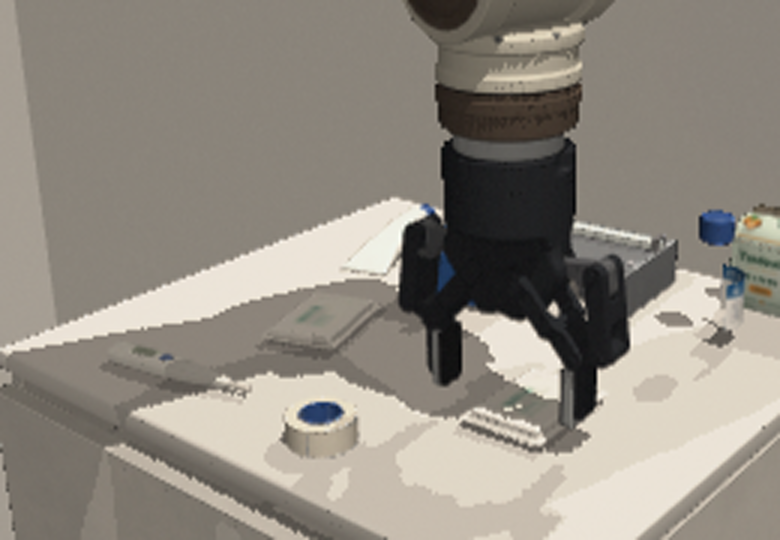

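The packet sits centred between the open jaws (edges at 315 and 498, pads at 265 and 528). I'll lower slightly and close.

servo_tool --motion '[[[0, 0, 6, 0, 0, 0], [0, 0, 0, 0, 0, 0], [0, 0, 0, 0, 0, 0], [0, 0, 0, 0, 0, 0], [0, 0, 0, 0, 0, 0]]]' --gripper 45 --newtons 20

```text
time: 7.65
ee_pos: [0.516, -0.009, 0.0209]
tcp_rot: [180.0, -0.1, 17.8]
wrist_force: [0.1, 0.4, 6.1]
opening: 0.058
```

```bash
python3 look.py f wrist side
```

```text
7.65 [516.   -9.   20.9] [ 1.80e+02 -1.00e-01  1.78e+01] [0.1 0.4 6.1] 58.0
```

View pics/fwristb.png

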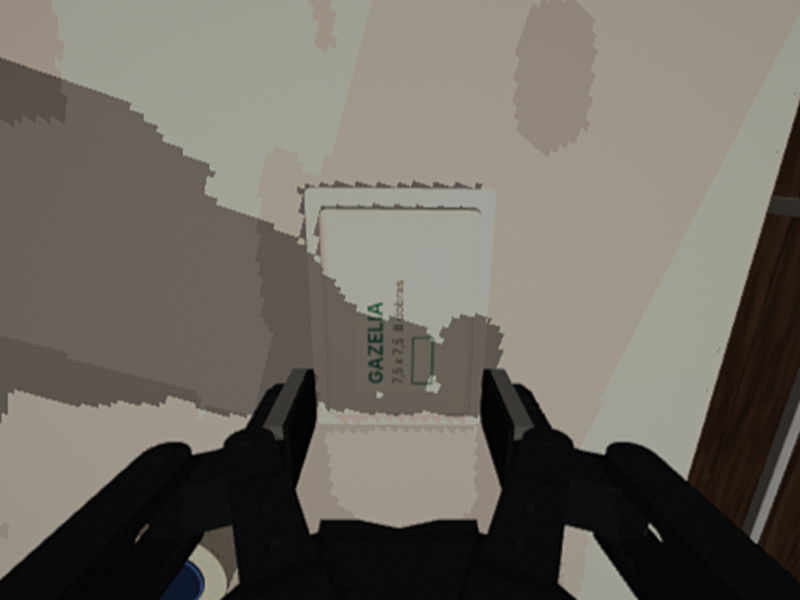

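View pics/fsideb.png

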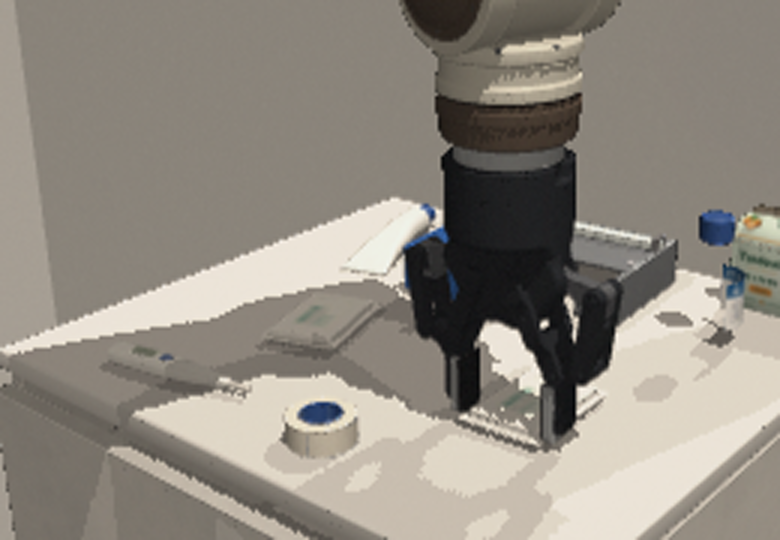

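Grip holds at 58 mm. The 6 N upward force suggests the tips are resting on the counter, so I'll ease up 2 mm and drag the packet sideways into line with the bay.

servo_tool --motion '[[[0, 0, -2, 0, 0, -0.025], [10, -12, 0, 0, 0, 0], [14, -16, 0, 0, 0, 0], [14, -16, 0, 0, 0, 0], [10, -12, 0, 0, 0, 0]]]'

```text
time: 8.25
ee_pos: [0.5425, 0.0613, 0.0217]
tcp_rot: [-180.0, 0.0, 19.3]
wrist_force: [0.6, -0.1, 0.8]
opening: 0.0581
```

```bash
python3 look.py g wrist; python3 -c "
from pk import *
print(tocab(bot.get_obs()['ee_pos']))"
```

```text
8.25 [542.5  61.3  21.7] [-180.     0.    19.3] [ 0.6 -0.1  0.8] 58.1
[-157.87872159  -41.74349768]
```

View pics/gwristb.png

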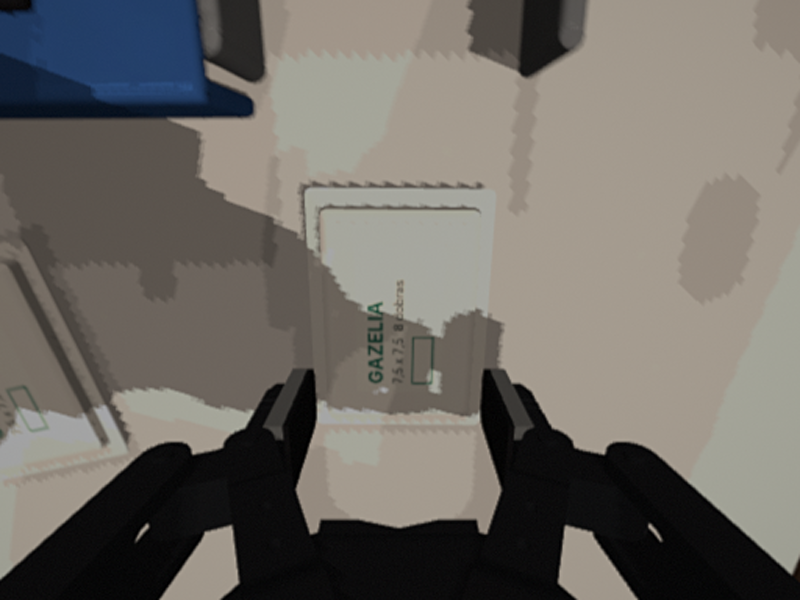

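The packet follows rigidly. The bay mouth spans pixels 258 to 522, which puts the packet about 2 mm right of its centre, so I'll correct that while moving forward.

servo_tool --motion '[[[12, -2, 0, 0, 0, 0], [16, 0, 0, 0, 0, 0], [16, 0, 0, 0, 0, 0], [14, 0, 0, 0, 0, 0], [10, 0, 0, 0, 0, 0]]]'

```text
time: 8.8
ee_pos: [0.6067, 0.084, 0.0216]
tcp_rot: [180.0, 0.0, 19.2]
wrist_force: [0.5, 0.1, -1.3]
opening: 0.0583
```

```bash
python3 look.py i wrist scene; python3 -c "
from pk import *
print(tocab(bot.get_obs()['ee_pos']))"
```

```text
8.8 [606.7  84.   21.6] [180.    0.   19.2] [ 0.5  0.1 -1.3] 58.3
[-90.84059966 -42.49297291]
```

View pics/iwristb.png

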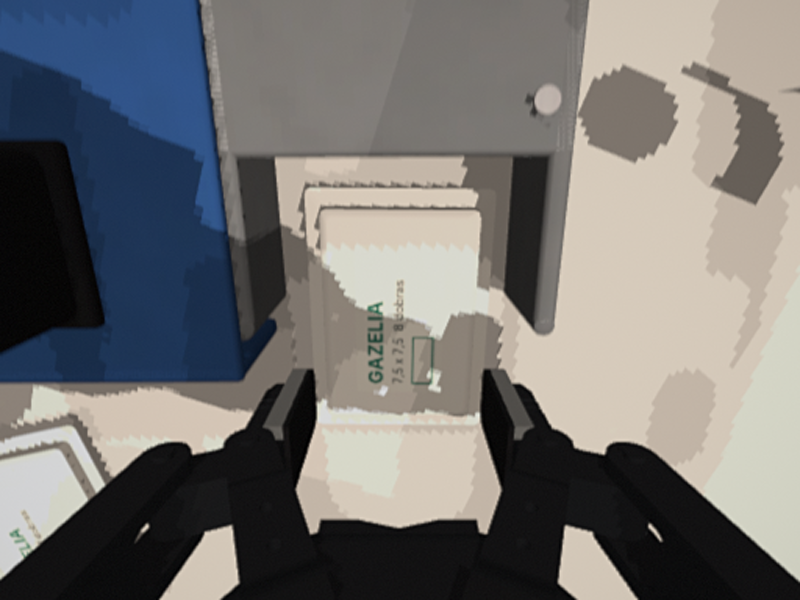

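View pics/isceneb.png

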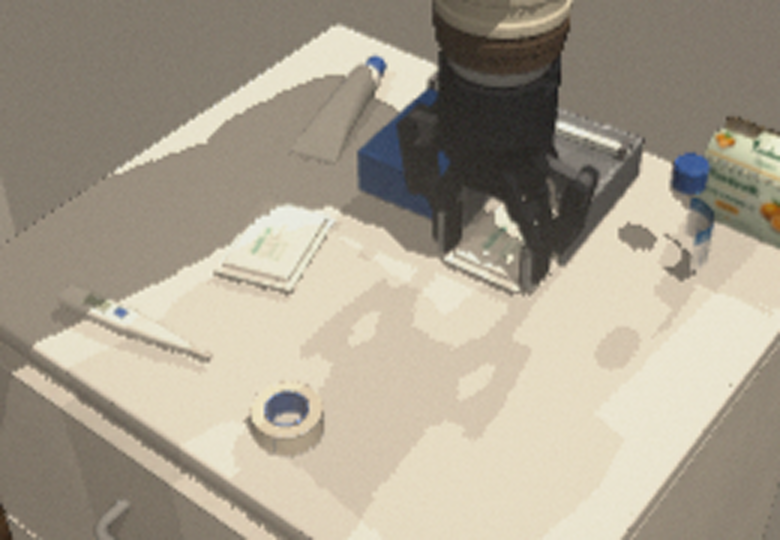

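The packet's front half is inside the bay (edges 305 and 496, bay floor 278 to 510). Next I release, back up, close the jaws and push from behind.

servo_tool --motion '[[[0, 0, 0, 0, 0, 0], [0, 0, 0, 0, 0, 0], [0, 0, -20, 0, 0, 0], [0, 0, -20, 0, 0, 0], [-20, 0, 0, 0, 0, 0]]]' --gripper 72

```text
time: 9.4
ee_pos: [0.5888, 0.0777, 0.065]
tcp_rot: [179.9, -0.3, 19.3]
wrist_force: [-0.6, -1.2, 0.3]
opening: 0.072
```

servo_tool --motion '[[[-25, 2, 0, 0, 0, 0], [0, 0, 0, 0, 0, 0], [0, 0, 0, 0, 0, 0], [0, 0, 0, 0, 0, 0], [0, 0, 25, 0, 0, 0]]]' --gripper 0

```text
time: 9.9
ee_pos: [0.5665, 0.0677, 0.0398]
tcp_rot: [179.9, -0.3, 19.2]
wrist_force: [-0.0, -0.2, -0.1]
opening: 0.0002
```

servo_tool --motion '[[[0, 0, 8, 0, 0, 0], [0, 0, 0, 0, 0, 0]]]'

```text
time: 10.1
ee_pos: [0.5631, 0.0673, 0.0273]
tcp_rot: [-180.0, 0.2, 19.2]
wrist_force: [-0.1, -0.7, 0.5]
opening: 0.0001
```

```bash
python3 look.py j wrist side; python3 -c "
from pk import *
print(tocab(bot.get_obs()['ee_pos']))"
```

```text
10.1 [563.1  67.3  27.3] [-180.     0.2   19.2] [-0.1 -0.7  0.5] 0.1
[-136.49569574  -44.2966961 ]
```

View pics/jwristb.png

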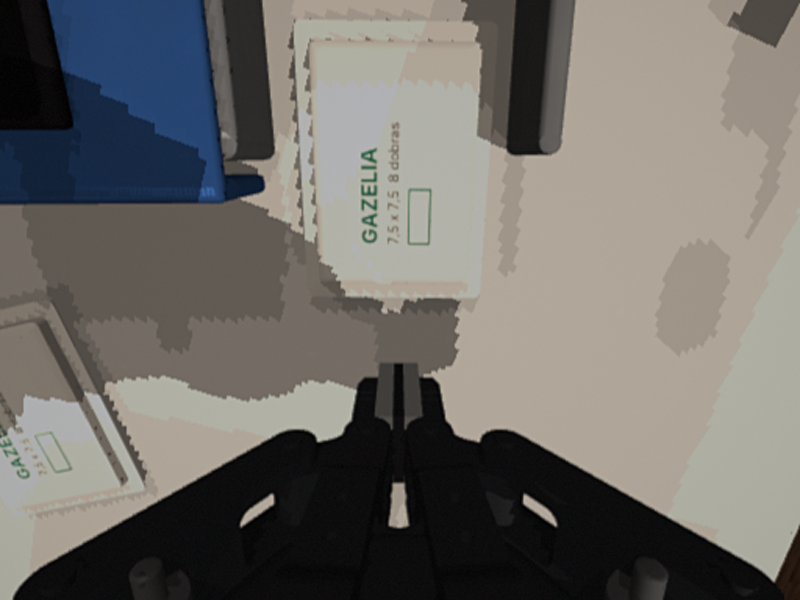

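View pics/jsideb.png

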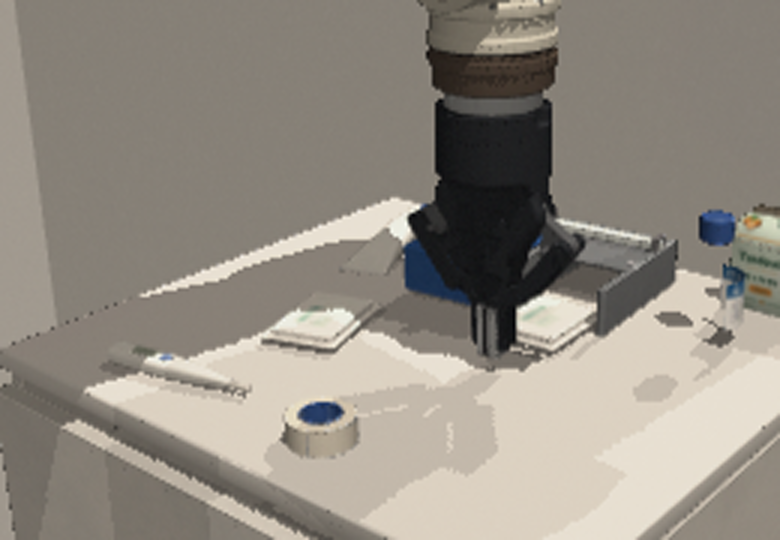

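The packet is straight in the mouth, with its rear edge at about row 298. The tip is behind it and slightly to the right, so I'll correct y and push in stages.

servo_tool --motion '[[[6, -3, 2, 0, 0, 0], [10, 0, 0, 0, 0, 0], [10, 0, 0, 0, 0, 0], [10, 0, 0, 0, 0, 0], [10, 0, 0, 0, 0, 0]]]'

```text
time: 10.7
ee_pos: [0.6073, 0.0856, 0.0269]
tcp_rot: [180.0, -0.0, 19.2]
wrist_force: [-0.2, -0.2, -0.6]
opening: 0.0
```

```bash
python3 look.py k wrist; python3 -c "
from pk import *
print(tocab(bot.get_obs()['ee_pos']))"
```

```text
10.7 [607.3  85.6  26.9] [180.   -0.   19.2] [-0.2 -0.2 -0.6] 0.0
[-88.51531691 -41.31098696]
```

View pics/kwristb.png

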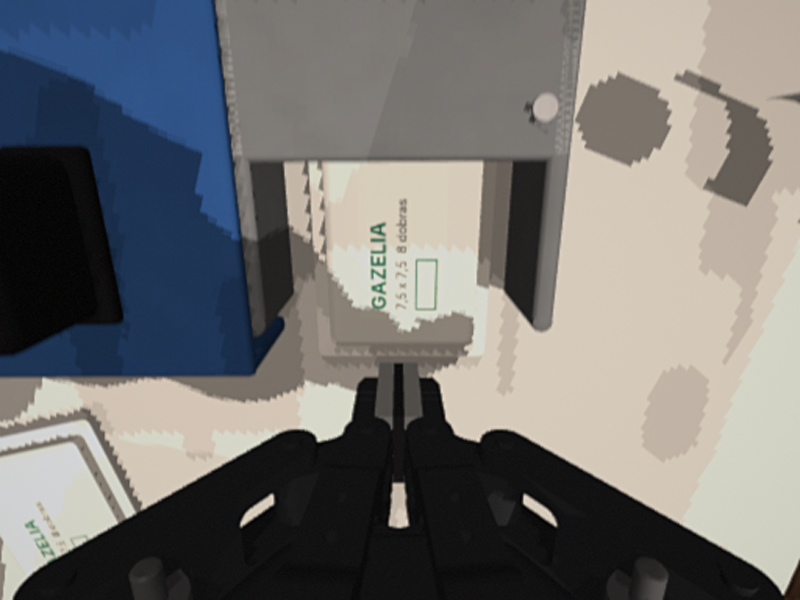

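servo_tool --motion '[[[10, 0, 0, 0, 0, 0], [10, 0, 0, 0, 0, 0], [10, 0, 0, 0, 0, 0], [8, 0, 0, 0, 0, 0], [0, 0, 0, 0, 0, 0]]]'

```text
time: 11.25
ee_pos: [0.6431, 0.0981, 0.0267]
tcp_rot: [-180.0, -0.0, 19.3]
wrist_force: [-0.5, -0.1, -0.0]
opening: 0.0003
```

```bash
python3 look.py l wrist side; python3 -c "
from pk import *
print(tocab(bot.get_obs()['ee_pos']))"
```

```text
11.25 [643.1  98.1  26.7] [-180.    -0.    19.3] [-0.5 -0.1 -0. ] 0.3
[-52.76617816 -41.26724779]
```

View pics/lwristb.png

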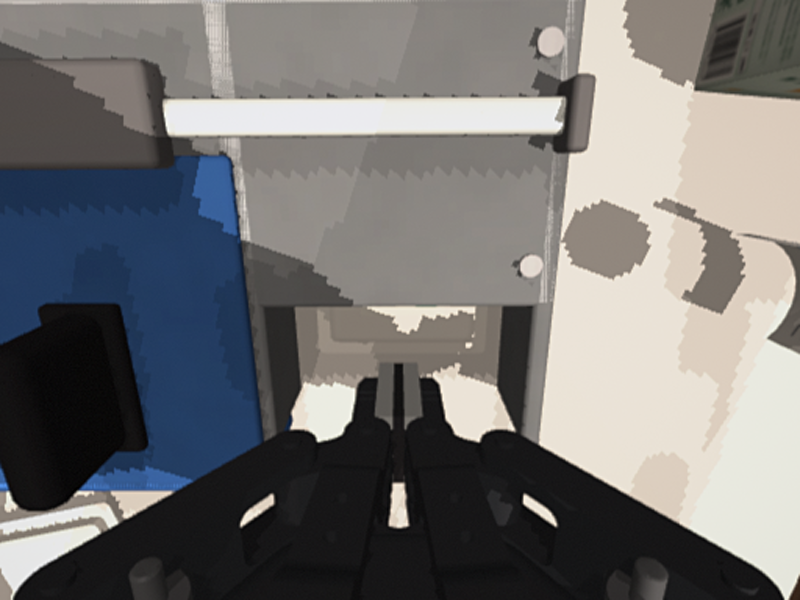

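View pics/lsideb.png

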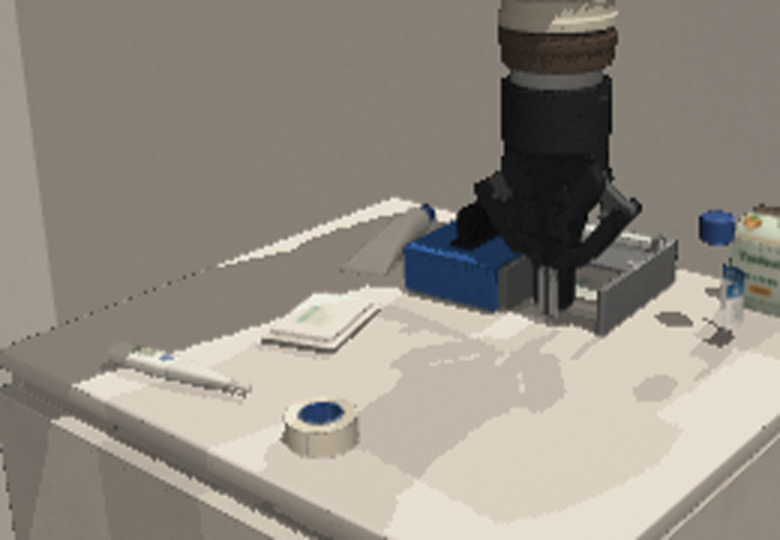

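The packet is straight, with its rear edge at about row 352 behind the roof edge at row 305. I'll push the last ~17 mm.

servo_tool --motion '[[[7, 0, 0, 0, 0, 0], [5, 0, 0, 0, 0, 0], [3, 0, 0, 0, 0, 0], [0, 0, 0, 0, 0, 0]]]'

```text
time: 11.75
ee_pos: [0.6567, 0.1028, 0.0268]
tcp_rot: [-180.0, -0.0, 19.2]
wrist_force: [-0.2, 0.6, -0.5]
opening: 0.0001
```

servo_tool --motion '[[[2, 0, 0, 0, 0, 0], [1, 0, 0, 0, 0, 0], [0, 0, 0, 0, 0, 0]]]'

```text
time: 12.05
ee_pos: [0.6586, 0.1034, 0.0268]
tcp_rot: [180.0, 0.1, 19.2]
wrist_force: [-4.0, -2.6, 1.9]
opening: -0.0002
```

```bash
python3 look.py m wrist; python3 -c "
from pk import *
print(tocab(bot.get_obs()['ee_pos']))"
```

```text
12.05 [658.6 103.4  26.8] [1.80e+02 1.00e-01 1.92e+01] [-4.  -2.6  1.9] -0.2
[-35.43165803 -41.34709136]
```

View pics/mwristb.png

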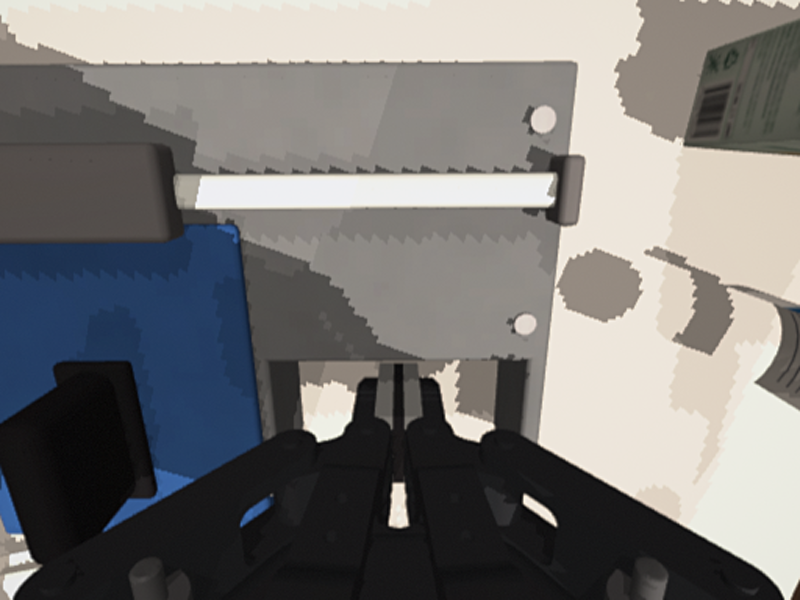

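The push stalled against the back wall (4.8 N, and TCP x = −35.4 is exactly the predicted home point). Next I move to the left of the fin to slide the hood right.

servo_tool --motion '[[[-5, 0, 0, 0, 0, 0], [0, 0, -20, 0, 0, 0], [0, 0, -40, 0, 0, 0], [0, 0, -40, 0, 0, 0], [0, 0, 0, 0, 0, 0]]]'

```text
time: 12.6
ee_pos: [0.6569, 0.1025, 0.1339]
tcp_rot: [179.9, -0.6, 19.2]
wrist_force: [-0.1, -0.1, 0.3]
opening: 0.0
```

servo_tool --motion '[[[5, -30, 0, 0, 0, 0], [4, -40, 0, 0, 0, 0], [0, -42, 0, 0, 0, 0], [0, 0, 0, 0, 0, 0]]]'

```text
time: 13.0
ee_pos: [0.6246, 0.215, 0.1267]
tcp_rot: [-179.9, -0.0, 19.5]
wrist_force: [-0.1, -0.1, -0.7]
opening: -0.0003
```

```bash
python3 look.py n wrist; python3 -c "
from pk import *
print(tocab(bot.get_obs()['ee_pos']))"
```

```text
13.0 [624.6 215.  126.7] [-179.9   -0.    19.5] [-0.1 -0.1 -0.7] -0.3
[-30.77443477  73.14983873]
```

View pics/nwristb.png

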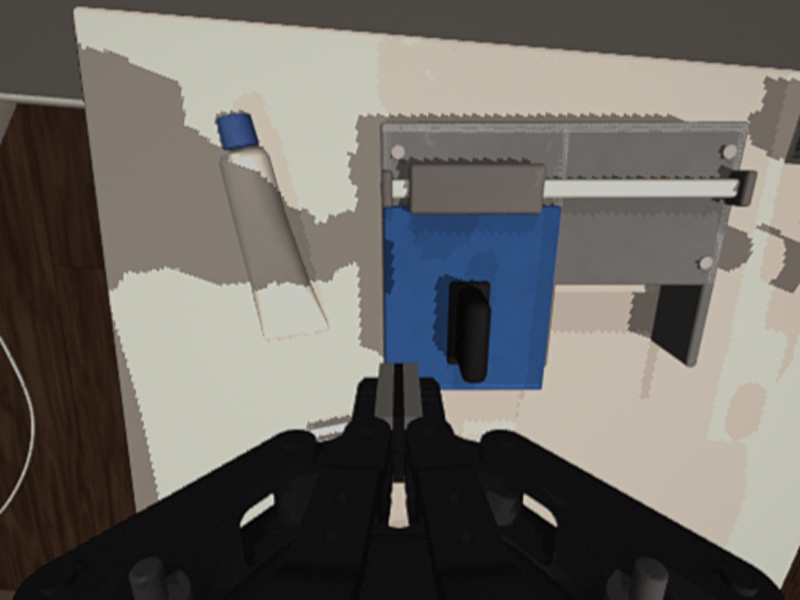

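servo_tool --motion '[[[0, 0, 30, 0, 0, 0], [0, 0, 20, 0, 0, 0], [0, 4, 0, 0, 0, 0], [0, 6, 0, 0, 0, 0], [0, 10, 0, 0, 0, 0]]]'

```text
time: 13.55
ee_pos: [0.6334, 0.1913, 0.0784]
tcp_rot: [-180.0, -0.1, 19.2]
wrist_force: [-0.5, 0.7, -0.2]
opening: 0.0004
```

servo_tool --motion '[[[0, 14, 0, 0, 0, 0], [0, 16, 0, 0, 0, 0], [0, 16, 0, 0, 0, 0], [0, 12, 0, 0, 0, 0], [0, 0, 0, 0, 0, 0]]]'

```text
time: 14.05
ee_pos: [0.6524, 0.1349, 0.0769]
tcp_rot: [180.0, 0.0, 19.1]
wrist_force: [-0.3, 0.8, -0.0]
opening: -0.0002
```

```bash
python3 look.py o wrist; python3 -c "
from pk import *
print(tocab(bot.get_obs()['ee_pos']))"
```

```text
14.05 [652.4 134.9  76.9] [180.    0.   19.1] [-0.3  0.8 -0. ] -0.2
[-30.9405247   -8.54491231]
```

View pics/owristb.png

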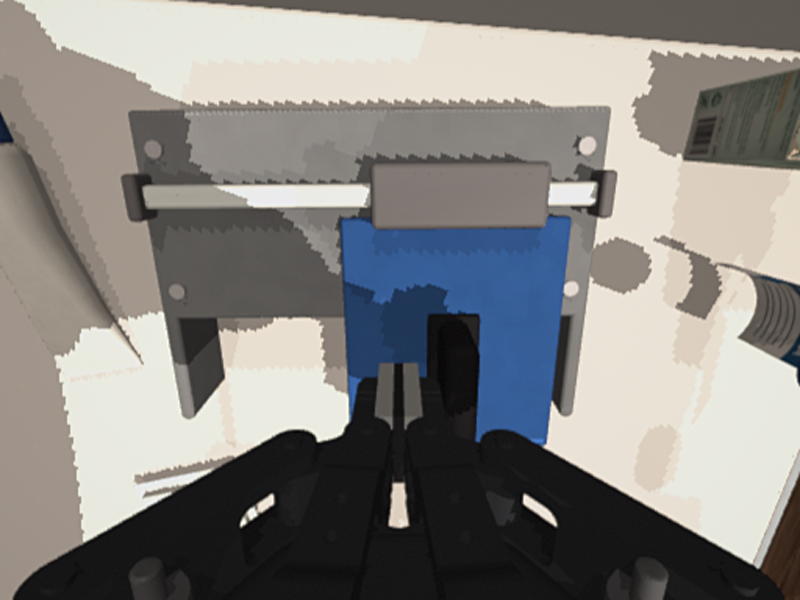

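The hood slid right; its right edge at (570,220) is about 12 mm short of the stop. I'll finish that in small steps.

servo_tool --motion '[[[0, 5, 0, 0, 0, 0], [0, 4, 0, 0, 0, 0], [0, 2, 0, 0, 0, 0], [0, 0, 0, 0, 0, 0]]]'

```text
time: 14.5
ee_pos: [0.6553, 0.1267, 0.0768]
tcp_rot: [180.0, 0.0, 19.2]
wrist_force: [-0.2, 0.1, -0.1]
opening: 0.0
```

servo_tool --motion '[[[0, 2, 0, 0, 0, 0], [0, 1, 0, 0, 0, 0], [0, 0, 0, 0, 0, 0]]]'

```text
time: 14.8
ee_pos: [0.6563, 0.1238, 0.0769]
tcp_rot: [180.0, 0.0, 19.2]
wrist_force: [0.3, 1.7, -0.1]
opening: 0.0002
```

```bash
python3 look.py q wrist; python3 -c "
from pk import *
print(tocab(bot.get_obs()['ee_pos']))"
```

```text
14.8 [656.3 123.8  76.9] [180.    0.   19.2] [ 0.3  1.7 -0.1] 0.2
[-30.75584177 -21.31923692]
```

View pics/qwristb.png

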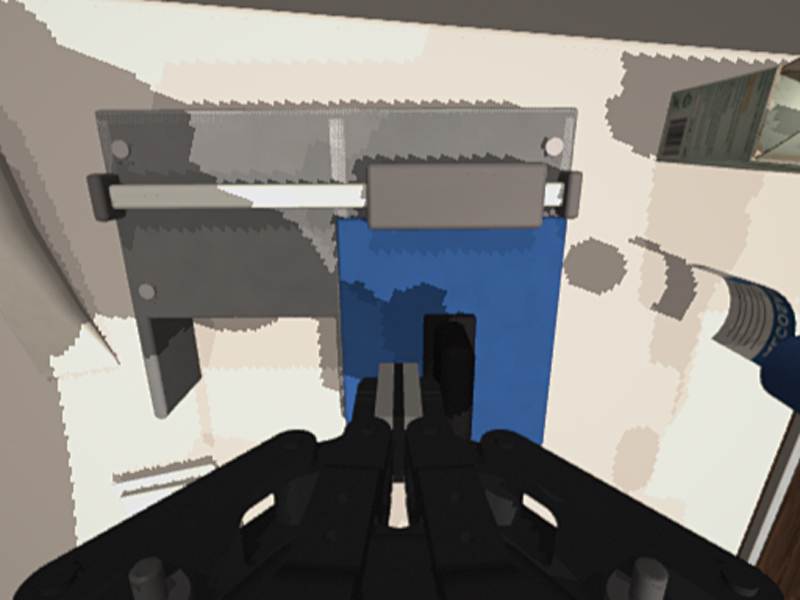

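servo_tool --motion '[[[0, 1, 0, 0, 0, 0], [0, 1, 0, 0, 0, 0], [0, 0, 0, 0, 0, 0], [0, 0, 0, 0, 0, 0]]]'

```text
time: 15.25
ee_pos: [0.6566, 0.1232, 0.0769]
tcp_rot: [-179.9, 0.0, 19.3]
wrist_force: [-2.4, 7.4, -0.4]
opening: 0.0001
```

```bash
python3 -c "
from pk import *
l=np.array([.5033,.1937]);y=np.radians(33.1)
o=bot.get_obs();print(tocab(o['ee_pos']),o['wrist_force'])
g=l-.028*np.array([np.cos(y),np.sin(y)]);print(g,tool(g),tocab(g))"
```

```text
[-30.76914498 -22.01840486] [-2.39325001  7.42318189 -0.38360611]
[0.47984388 0.17840915] [-148.5570935  -110.53105617] [-179.5172447    88.25546892]
```

The hood is at its right stop (7.8 N). On to the left packet.

servo_tool --motion '[[[0, -8, 0, 0, 0, 0], [0, 0, -40, 0, 0, 0], [0, 0, -40, 0, 0, 0], [-40, -25, -20, 0, 0, 0], [-45, -30, 0, 0, 0, 0]]]' --gripper 85

```text
time: 15.75
ee_pos: [0.5622, 0.1523, 0.1793]
tcp_rot: [180.0, -0.3, 19.2]
wrist_force: [0.8, 0.9, 1.7]
opening: 0.0724
```

servo_tool --motion '[[[-45, -30, 0, 0, 0, 0], [-18, -18, 0, 0, 0, 0], [0, 0, 0, 0, 0, -0.12], [0, 0, 0, 0, 0, -0.12], [0, 0, 0, 0, 0, 0]]]'

```text
time: 16.25
ee_pos: [0.4905, 0.1733, 0.1768]
tcp_rot: [-179.9, -0.1, 33.3]
wrist_force: [0.1, 0.3, -0.6]
opening: 0.085
```

```bash
python3 look.py r wrist scene
```

```text
16.25 [490.5 173.3 176.8] [-1.799e+02 -1.000e-01  3.330e+01] [ 0.1  0.3 -0.6] 85.0
```

View pics/rwristb.png

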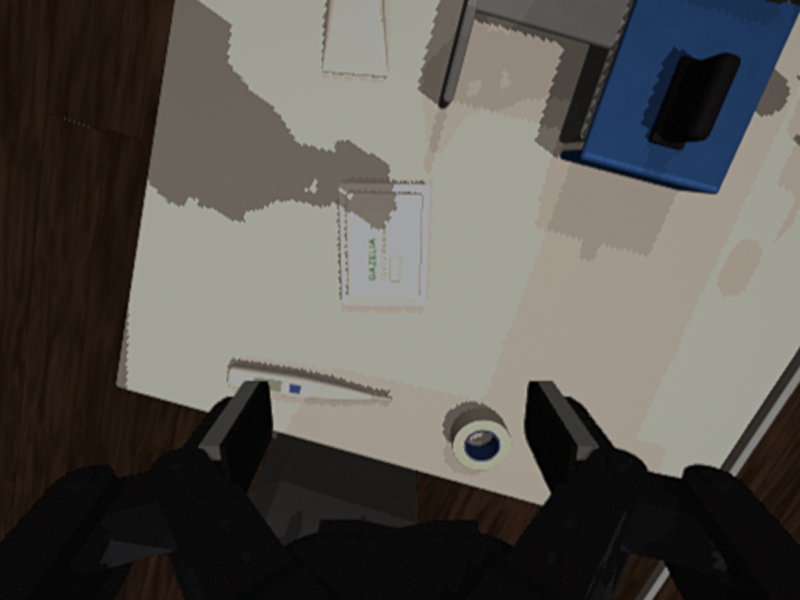

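View pics/rsceneb.png

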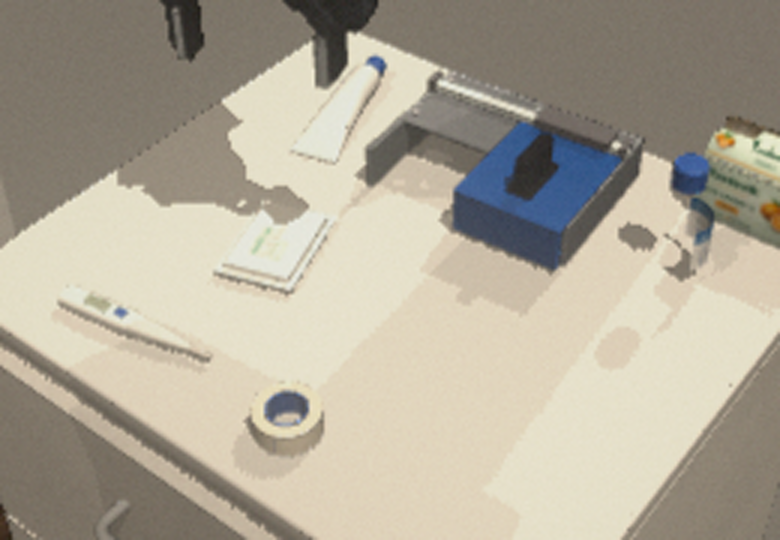

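The hood is fully right, nothing else has moved, and the left packet's corners are (341,182), (430,182), (427,307) and (340,307).

```bash
python3 -c "
from pk import *
l=pk('rwrist.pkl',[(341,182),(430,182),(427,307),(340,307)],33)
g=l[:2]-.028*np.array([np.cos(l[2]),np.sin(l[2])]);print(g,tool(g),tocab(l),tocab(g))"
```

```text
pack [503.  193.3] 32.3 [-1.4  0.1  0.8  1.2 -0.3 -0.3  1.  -1.2]
[0.47933243 0.17829755] [ -6.73299971 -10.47311286] [-152.77110793   94.68807032] [-180.03694324   88.31828032]
```

servo_tool --motion '[[[-7, -10, 50, 0, 0, 0.012], [0, 0, 50, 0, 0, 0], [0, 0, 40, 0, 0, 0], [0, 0, 12, 0, 0, 0], [0, 0, 0, 0, 0, 0]]]'

```text
time: 16.85
ee_pos: [0.4787, 0.1775, 0.0247]
tcp_rot: [-179.9, 0.1, 32.4]
wrist_force: [-0.7, -0.3, 0.9]
opening: 0.0851
```

```bash
python3 look.py s wrist
```

```text
16.85 [478.7 177.5  24.7] [-1.799e+02  1.000e-01  3.240e+01] [-0.7 -0.3  0.9] 85.1
```

View pics/swristb.png

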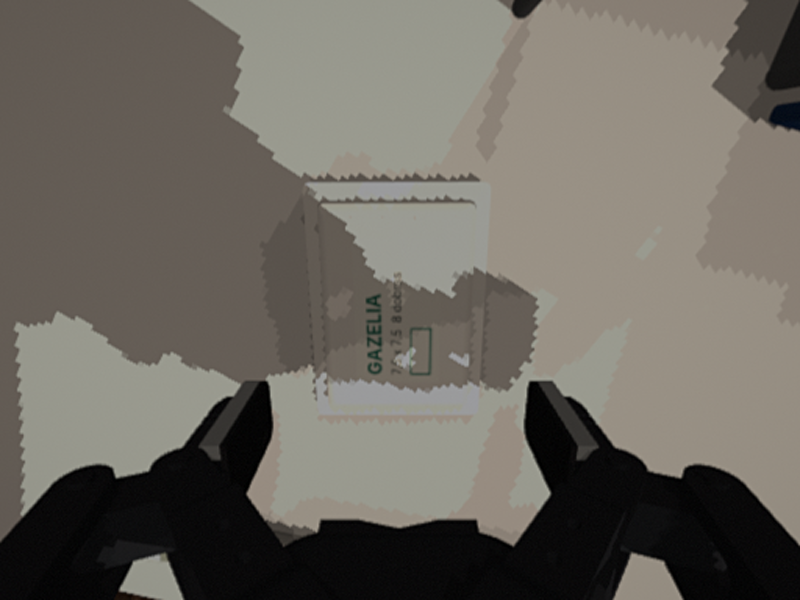

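Centred (edges 305 to 490, jaws 268 to 528). I'll lower a little and close, slightly higher than last time.

servo_tool --motion '[[[0, 0, 3, 0, 0, 0], [0, 0, 0, 0, 0, 0], [0, 0, 0, 0, 0, 0], [0, 0, 0, 0, 0, 0], [0, 0, 0, 0, 0, 0]]]' --gripper 45

```text
time: 17.4
ee_pos: [0.4807, 0.1783, 0.0249]
tcp_rot: [-179.9, -0.2, 32.5]
wrist_force: [-0.5, 0.2, 6.0]
opening: 0.0575
```

```bash
python3 look.py t wrist;  python3 -c "
from pk import *
print(tocab(bot.get_obs()['ee_pos']))"
```

```text
17.4 [480.7 178.3  24.9] [-179.9   -0.2   32.5] [-0.5  0.2  6. ] 57.5
[-178.76169675   87.89245434]
```

View pics/twristb.png

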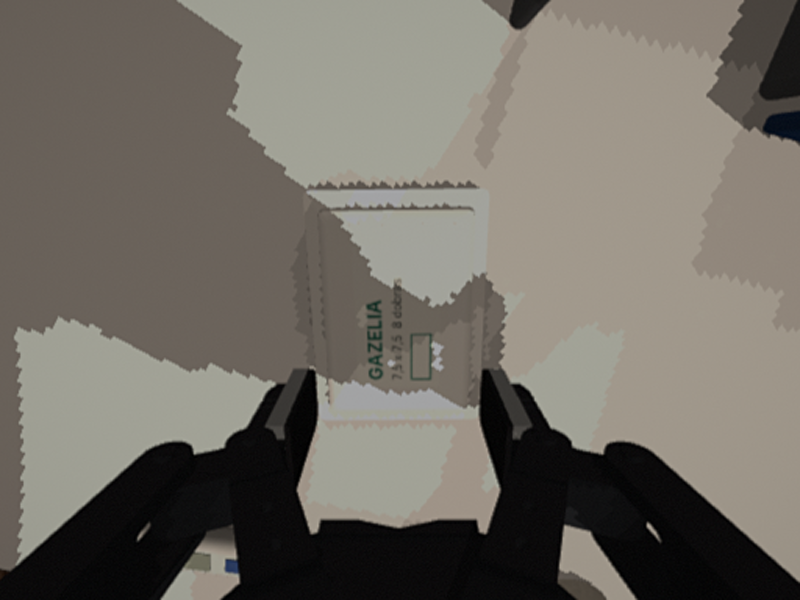

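Gripped at 57.5 mm with the same contact signature as the first packet. I'll ease up, turn it into line with the bay and drag.

servo_tool --motion '[[[0, 0, -2, 0, 0, 0.06], [0, 0, 0, 0, 0, 0.1], [0, 0, 0, 0, 0, 0.072], [8, 10, 0, 0, 0, 0], [10, 12, 0, 0, 0, 0]]]'

```text
time: 17.95
ee_pos: [0.5068, 0.1581, 0.0256]
tcp_rot: [-179.7, -0.1, 19.7]
wrist_force: [0.2, -0.0, 0.2]
opening: 0.0572
```

servo_tool --motion '[[[12, 14, 0, 0, 0, 0], [8, 9, 0, 0, 0, 0], [0, 0, 0, 0, 0, 0]]]'

```text
time: 18.25
ee_pos: [0.5342, 0.1425, 0.025]
tcp_rot: [-179.7, -0.1, 19.6]
wrist_force: [1.9, -1.2, 4.0]
opening: 0.0578
```

```bash
python3 look.py u wrist;  python3 -c "
from pk import *
print(tocab(bot.get_obs()['ee_pos']))"
```

```text
18.25 [534.2 142.5  25. ] [-1.797e+02 -1.000e-01  1.960e+01] [ 1.9 -1.2  4. ] 57.8
[-140.53439017   36.9917413 ]
```

View pics/uwristb.png

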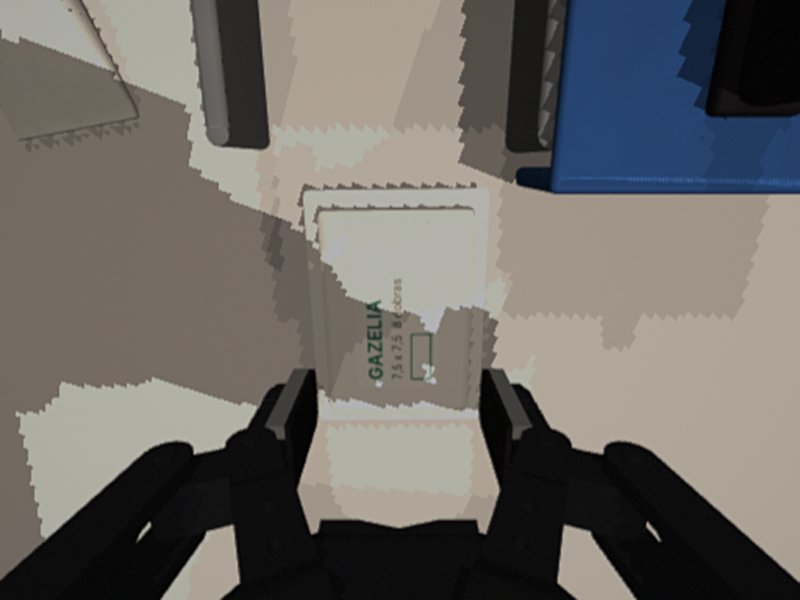

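The bay mouth spans 268 to 508 (mid 388) and the packet's mid is at 397, so I'll shift 3.5 mm left while going in.

servo_tool --motion '[[[3, -3, 0, 0, 0, 0.006], [14, -0.5, 0, 0, 0, 0], [16, 0, 0, 0, 0, 0], [15, 0, 0, 0, 0, 0], [0, 0, 0, 0, 0, 0]]]'

```text
time: 18.8
ee_pos: [0.5773, 0.1638, 0.0251]
tcp_rot: [-179.7, -0.1, 19.3]
wrist_force: [1.9, 2.1, 4.5]
opening: 0.0573
```

```bash
python3 look.py v wrist scene;  python3 -c "
from pk import *
print(tocab(bot.get_obs()['ee_pos']))"
```

```text
18.8 [577.3 163.8  25.1] [-1.797e+02 -1.000e-01  1.930e+01] [1.9 2.1 4.5] 57.3
[-93.082219    42.33981903]
```

View pics/vwristb.png

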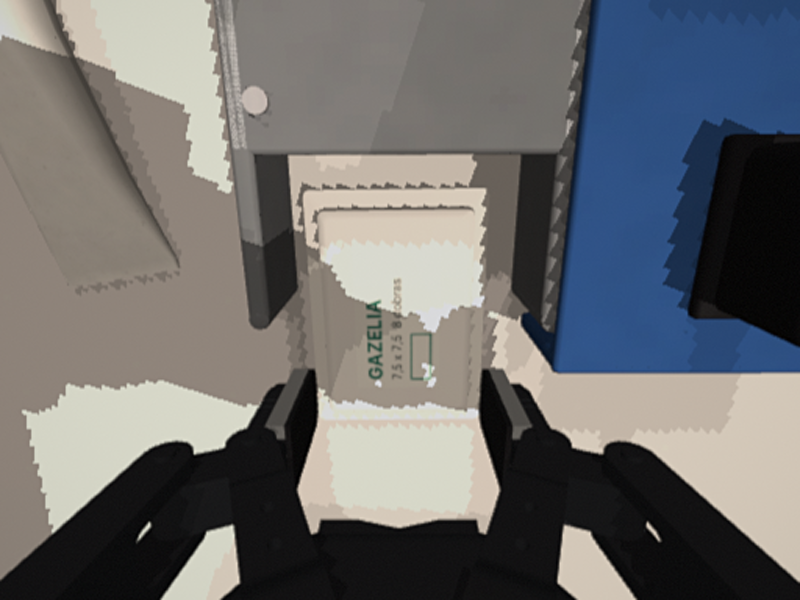

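View pics/vsceneb.png

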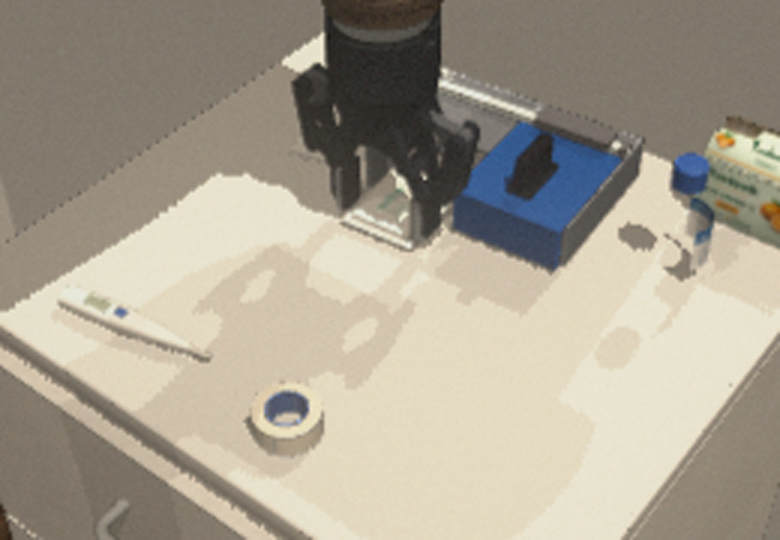

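The packet is in the mouth (303 to 487, inside 292 to 517). Same release-and-push sequence as before.

servo_tool --motion '[[[0, 0, 0, 0, 0, 0], [0, 0, 0, 0, 0, 0], [0, 0, -20, 0, 0, 0], [0, 0, -20, 0, 0, 0], [-20, 0, 0, 0, 0, 0]]]' --gripper 72

```text
time: 19.4
ee_pos: [0.5591, 0.1563, 0.067]
tcp_rot: [-179.7, -0.2, 19.3]
wrist_force: [-1.2, 0.8, -0.4]
opening: 0.072
```

servo_tool --motion '[[[-25, 0, 0, 0, 0, 0], [0, 0, 0, 0, 0, 0], [0, 0, 0, 0, 0, 0], [0, 0, 0, 0, 0, 0], [0, 0, 25, 0, 0, 0]]]' --gripper 0

```text
time: 19.9
ee_pos: [0.5364, 0.1484, 0.0423]
tcp_rot: [-179.7, -0.3, 19.3]
wrist_force: [1.2, 0.6, 0.1]
opening: 0.0005
```

servo_tool --motion '[[[0, 0, 11, 0, 0, 0], [0, 0, 0, 0, 0, 0]]]'

```text
time: 20.1
ee_pos: [0.5328, 0.1475, 0.0265]
tcp_rot: [-179.6, 0.2, 19.3]
wrist_force: [-0.9, -1.0, 0.6]
opening: 0.0
```

```bash
python3 look.py x wrist; python3 -c "
from pk import *
print(tocab(bot.get_obs()['ee_pos']))"
```

```text
20.1 [532.8 147.5  26.5] [-179.6    0.2   19.3] [-0.9 -1.   0.6] 0.0
[-139.0825626    41.54291684]
```

View pics/xwristb.png

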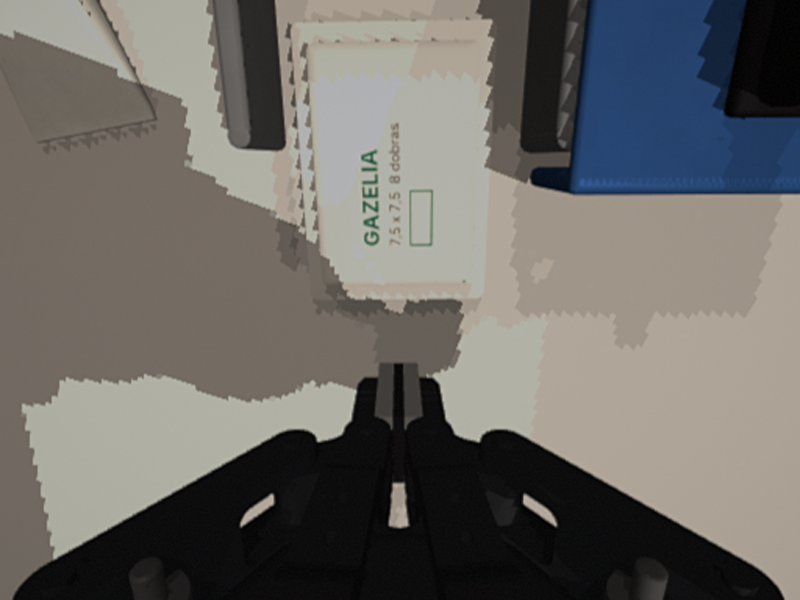

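The packet is parallel and about 3–4 mm left of the bay centre, which is inside the clearance. Pushing.

servo_tool --motion '[[[8, 0, 0, 0, 0, 0], [10, 0, 0, 0, 0, 0], [10, 0, 0, 0, 0, 0], [10, 0, 0, 0, 0, 0], [10, 0, 0, 0, 0, 0]]]'

```text
time: 20.65
ee_pos: [0.5801, 0.1639, 0.0293]
tcp_rot: [-179.7, -0.0, 19.3]
wrist_force: [-3.4, -1.7, 7.0]
opening: -0.0
```

servo_tool --motion '[[[10, 0, 0, 0, 0, 0], [10, 0, 0, 0, 0, 0], [8, 0, 0, 0, 0, 0], [6, 0, 0, 0, 0, 0], [0, 0, 0, 0, 0, 0]]]'

```text
time: 21.15
ee_pos: [0.6126, 0.1753, 0.0293]
tcp_rot: [-179.7, -0.1, 19.3]
wrist_force: [-1.9, 0.5, 4.5]
opening: -0.0
```

```bash
python3 look.py y wrist; python3 -c "
from pk import *
print(tocab(bot.get_obs()['ee_pos']))"
```

```text
21.15 [612.6 175.3  29.3] [-1.797e+02 -1.000e-01  1.930e+01] [-1.9  0.5  4.5] -0.0
[-55.25701577  41.64307921]
```

View pics/ywristb.png

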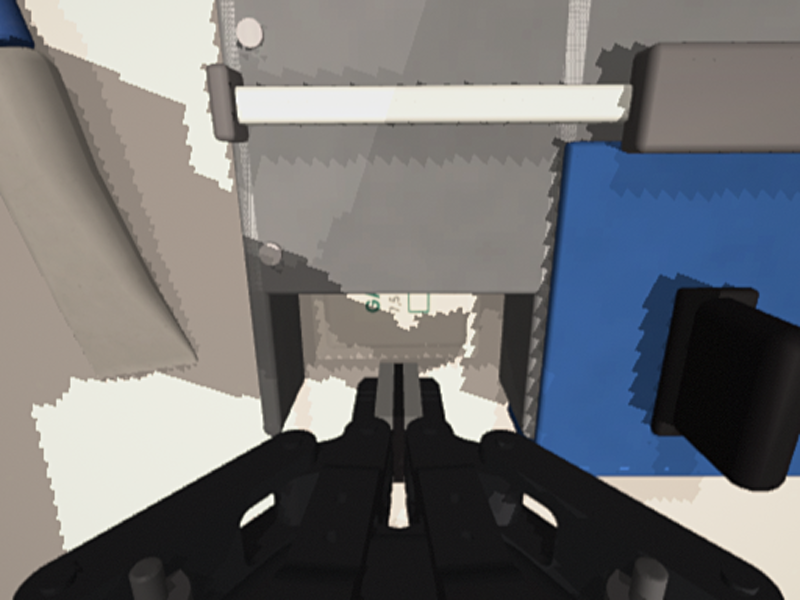

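```bash
python3 - <<'E'
import cv2,numpy as np
a=[cv2.resize(cv2.imread(f'pics/{n}wrist.png')[185:280,170:340],None,fx=3.4,fy=3,interpolation=cv2.INTER_CUBIC) for n in 'ly']
cv2.imwrite('pics/cmp.png',np.vstack(a))
E
```

```text
(no output)
```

View pics/cmp.png

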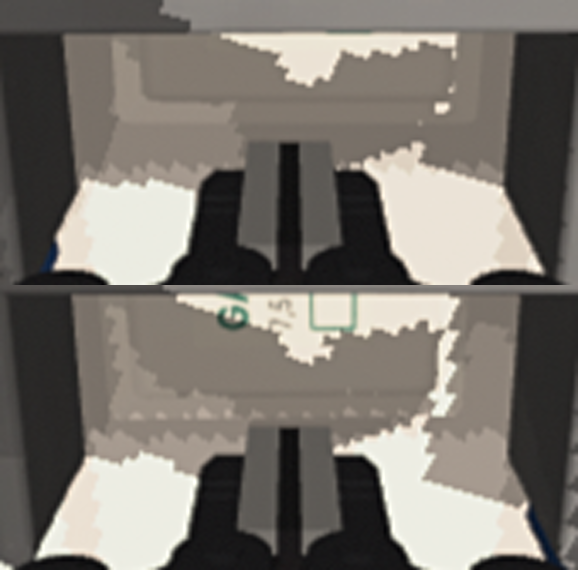

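There is an upward force of 4–7 N and the TCP sits 2.5 mm high, so the tip is probably riding on the packet's thin rear rim. I'll back off, reset the height and push again.

servo_tool --motion '[[[-8, 0, 0, 0, 0, 0], [-4, 0, 0, 0, 0, 0], [0, 0, 0, 0, 0, 0], [0, 0, 0, 0, 0, 0]]]'

```text
time: 21.6
ee_pos: [0.5998, 0.1708, 0.0286]
tcp_rot: [-179.7, 0.0, 19.3]
wrist_force: [-0.0, 1.0, 0.5]
opening: -0.0001
```

```bash
python3 look.py z wrist; python3 -c "
from pk import *
print(tocab(bot.get_obs()['ee_pos']))
import cv2
cv2.imwrite('pics/zz.png',cv2.resize(cv2.imread('pics/zwrist.png')[165:280,170:340],None,fx=4,fy=4,interpolation=cv2.INTER_CUBIC))"
```

```text
21.6 [599.8 170.8  28.6] [-179.7    0.    19.3] [-0.   1.   0.5] -0.1
[-68.65730005  41.63392956]
```

View pics/zz.png

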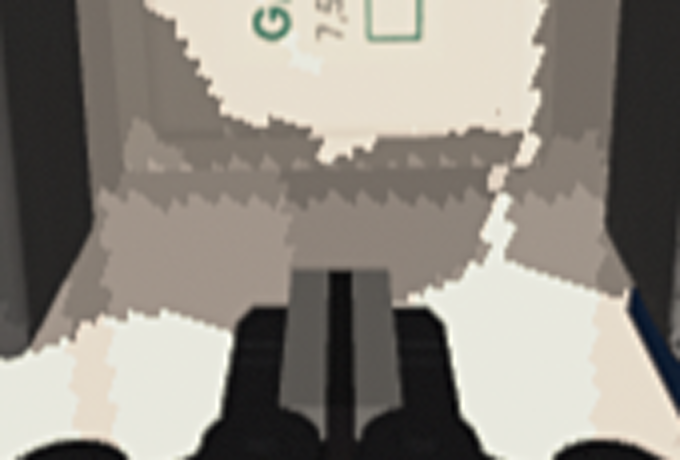

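With the tip clear of the packet the TCP stands at 28.6, so I'll lower 2.5 mm and push again.

servo_tool --motion '[[[0, 0, 2.5, 0, 0, 0], [5, 0, 0, 0, 0, 0], [7, 0, 0, 0, 0, 0], [5, 0, 0, 0, 0, 0], [0, 0, 0, 0, 0, 0]]]'

```text
time: 22.15
ee_pos: [0.6167, 0.1767, 0.026]
tcp_rot: [-179.7, -0.0, 19.3]
wrist_force: [0.7, 0.4, -0.1]
opening: -0.0004
```

```bash
python3 look.py z2 wrist; python3 -c "
from pk import *
print(tocab(bot.get_obs()['ee_pos']))
import cv2
cv2.imwrite('pics/zz2.png',cv2.resize(cv2.imread('pics/z2wrist.png')[165:280,170:340],None,fx=4,fy=4,interpolation=cv2.INTER_CUBIC))"
```

```text
22.15 [616.7 176.7  26. ] [-179.7   -0.    19.3] [ 0.7  0.4 -0.1] -0.4
[-51.23420376  41.68894098]
```

View pics/zz2.png

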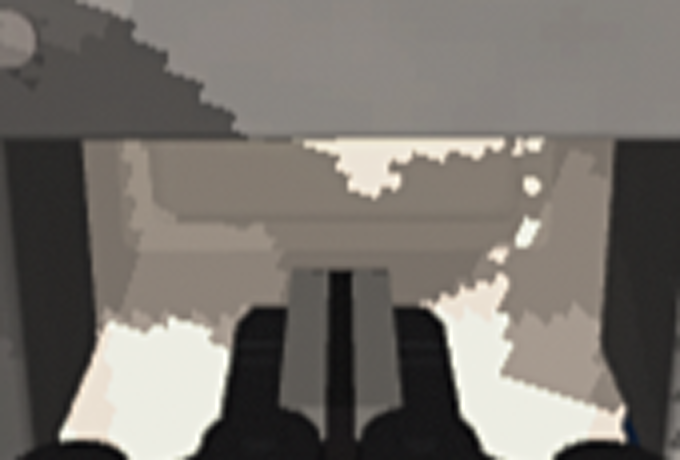

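No vertical force now and a clean contact at the rear edge. I'll push home.

servo_tool --motion '[[[6, 0, 0, 0, 0, 0], [5, 0, 0, 0, 0, 0], [2, 0, 0, 0, 0, 0], [0, 0, 0, 0, 0, 0]]]'

```text
time: 22.6
ee_pos: [0.6285, 0.1809, 0.0261]
tcp_rot: [-179.7, -0.0, 19.3]
wrist_force: [0.4, 0.4, -0.2]
opening: -0.0
```

servo_tool --motion '[[[2, 0, 0, 0, 0, 0], [1, 0, 0, 0, 0, 0], [0, 0, 0, 0, 0, 0]]]'

```text
time: 22.9
ee_pos: [0.6307, 0.1816, 0.026]
tcp_rot: [-179.7, 0.1, 19.3]
wrist_force: [-2.6, -1.4, 0.4]
opening: -0.0003
```

```bash
python3 look.py z3 wrist; python3 -c "
from pk import *
print(tocab(bot.get_obs()['ee_pos']))"
```

```text
22.9 [630.7 181.6  26. ] [-1.797e+02  1.000e-01  1.930e+01] [-2.6 -1.4  0.4] -0.3
[-36.00085721  41.62860531]
```

View pics/z3wristb.png

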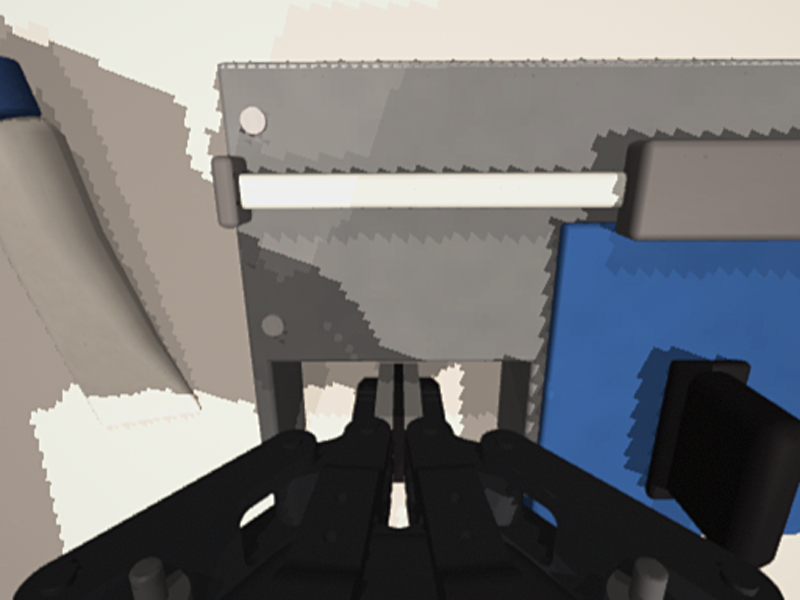

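Stalled at x = −36 with 3 N, against −35.4 for the first packet. One more small nudge, then retreat and look.

servo_tool --motion '[[[1, 0, 0, 0, 0, 0], [0, 0, 0, 0, 0, 0], [0, 0, 0, 0, 0, 0]]]'

```text
time: 23.25
ee_pos: [0.6309, 0.1816, 0.026]
tcp_rot: [-179.7, 0.1, 19.3]
wrist_force: [-6.6, -3.7, 3.2]
opening: -0.0002
```

servo_tool --motion '[[[-6, 0, 0, 0, 0, 0], [0, 0, -20, 0, 0, 0], [0, 0, -40, 0, 0, 0], [0, 0, -40, 0, 0, 0], [-40, 0, 0, 0, 0, 0]]]'

```text
time: 23.75
ee_pos: [0.595, 0.1683, 0.1334]
tcp_rot: [-179.7, -0.8, 19.3]
wrist_force: [1.0, -0.8, 0.5]
opening: 0.0001
```

servo_tool --motion '[[[-40, 0, 0, 0, 0, 0], [-40, 0, 0, 0, 0, 0], [0, 0, 0, 0, 0, 0], [0, 0, 0, 0, 0, 0]]]'

```text
time: 24.15
ee_pos: [0.5132, 0.1398, 0.1268]
tcp_rot: [-179.7, -0.1, 19.3]
wrist_force: [0.8, 0.7, 0.1]
opening: 0.0001
```

```bash
python3 look.py fin wrist scene side
```

```text
24.15 [513.2 139.8 126.8] [-1.797e+02 -1.000e-01  1.930e+01] [0.8 0.7 0.1] 0.1
```

View pics/finwristb.png

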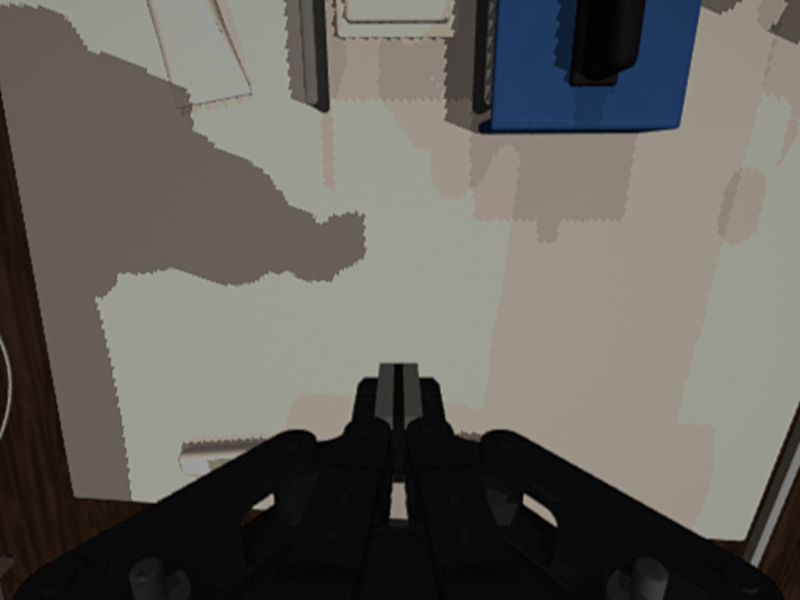

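View pics/finsceneb.png

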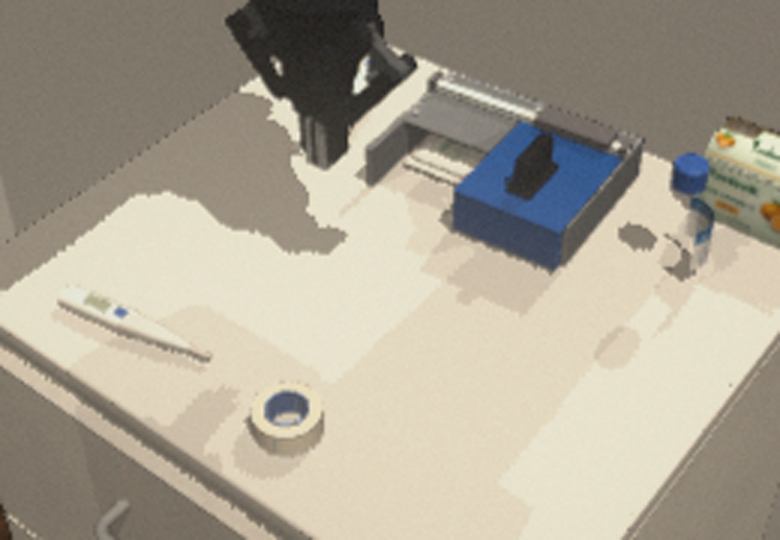

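View pics/finsideb.png

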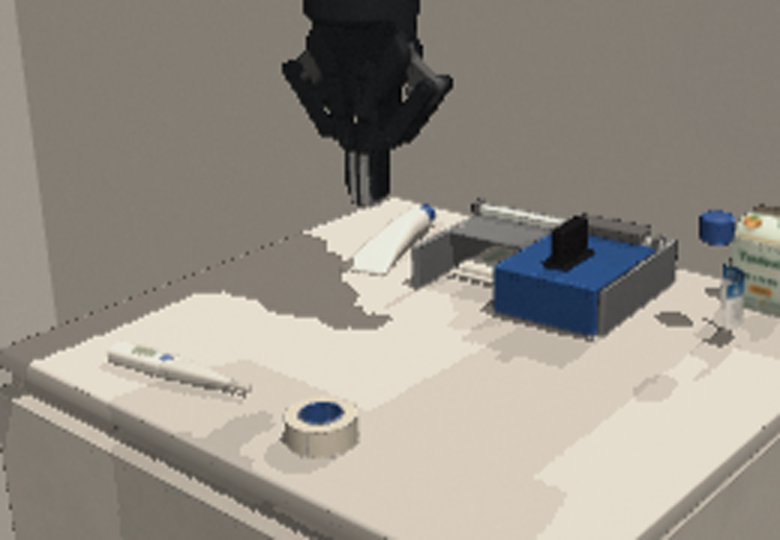

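In the wrist view the left packet's rear edge runs from (335,37) to (452,37) inside the bay. The hood is fully right and the bystanders are where they were. One numeric check before handing in.

```bash
python3 -c "
from pk import *
p=pickle.load(open('finwrist.pkl','rb'));s=1/1.5625
for u,v in [(335,38),(452,38)]: print(tocab(ray(p,u*s,v*s,.003)))
for u,v in [(490,130),(680,128)]: print('hood',tocab(ray(p,u*s,v*s,.041)),tocab(ray(p,u*s,v*s,.004)))
"
```

```text
[-25.16882727  73.66998488]
[-25.15455537  15.43462498]
hood [-70.21308401   0.9937955 ] [-67.95433382  -6.03090727]
hood [-69.28257149 -83.30868215] [ -66.86011835 -105.16452757]
```

```bash
python3 -c "
from workcell import bot
print(bot.job_done())"
```

```text
the job is handed in; nothing more can be done
None
```

Both gauze packets are in the cabinet, one in each bay, and the hood is fully right, over the right bay. I handed the job in at about 24 s of the 67 s limit; the hand-in reports no verdict.

**What I did:**
- The hood started part-way along its travel (about 0.054 m), so I pushed it fully left first.
- I gripped the right packet lightly and slid it along the counter into the right bay mouth, then pushed it against the back wall with the closed fingers.
- I slid the hood fully right over it, then did the same with the left packet in the left bay.

**Last checks:**
- **Left packet:** its rear edge measured at cabinet x = −25.2 mm against −24.5 mm for fully home, and its centre is about 3.6 mm off sideways (14 mm allowed).
- **Right packet:** the push stalled against the back wall where predicted. I could not see it again after the hood covered it.
- **Hood:** its front panel measured y ≈ +1 to −83 mm, which is a joint value of about 0, and I had felt the end stop.
- **Bystanders:** the tape, bottle, paste tube and thermometer look unmoved in the final pictures. The gripper was clear of everything.

**What went wrong on the way:** during the second push the fingertip seemed to ride on the packet's rear rim, with up to about 7 N upward. I backed off, lowered it 2.5 mm and pushed again with no upward force until the packet reached the back wall.

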